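Load the hot jar warmer and put its lid back

ROBOT

A 6-joint arm with a two-finger parallel gripper is mounted at the origin on the work surface. World frame = base frame: x ahead of the robot, y to its left, z up, the work surface at z = 0. Lengths are in m, angles in degrees, forces in N, time in s.
With the tool pointing down it reaches from about 0.4 to 0.825 m from the base axis. Payload 7 kg.
Tool frame: the origin (TCP) lies midway between the tips of the shut fingers; the grasp point (between the pads) lies 19 mm behind it; z points along the fingers, y is the line along which they close (so a half turn about z gives the same grasp; the last joint's range is limited). The gripper opens to 88 mm and grips with 3 to 60 N. Pads are 19 mm wide; open, the fingers measure 130 mm over their backs; the gripper's body (78 mm by 193 mm) begins 47 mm behind the grasp point.
Start: joints at [83.428, 20.546, 0.682, 0, -70.136, -16.507], TCP at [0.265, 0.621, 0.227] pointing down, gripper open.
Joint ranges: [-176.03, 176.03], [-82.01, 121.73], [-58.28, 71.71], [-173.87, 95.51], [-174.79, -0.11], [-173.66, 173.66]. Speed limits (degrees/s): [136.94, 136.94, 172.46, 180, 180, 180].

INTERFACE

Orientations are given as [roll, pitch, yaw] about the fixed x, y, z axes, in that order (R = Rz(yaw) Ry(pitch) Rx(roll)).
In Python, from plant import ctrl gives the robot as it stands.
- The arm moves only by the tool step_arm, never from a script. Its argument "rows" is a list of rows, each a list of 3 entries, a list of its own where there are three numbers: the closure, from 0 (fully open) to 1 (shut), then the shift along the world's x, y, z in mm, then the turn, a rotation vector about the world's x, y, z in rad. A call has exactly 5 rows; each row is the pose to reach, as a shift and turn from the pose commanded when the call began; what a row does not reach only later rows make up. A row lasts 1/12 s, in which the tool goes at most 41.7 mm and 7.16 degrees, less where a joint would pass 70% of its speed; a pose out of reach is approached as far as the arm can. A call with a gripper value outside its range is refused whole. The fingers move at their own pace and stop on an object; the grip force is fixed at half the most. Time passes only in rows, so rows that repeat a pose let the fingers close, or fill a call up. It gives the time, the measured TCP pose, the force, the opening and the grip force at its end, in the units of the state.
- ctrl.get_obs(): the state, without advancing time (a new reading comes with each control period).
- ctrl.snapshot(name): name is "scene" or "top" or "wrist"; returns the picture (384x512x3 uint8, red, green, blue); there is no depth.
- ctrl.camera_model(name): a dict with "intrinsics" (3x3 intrinsics, pixels), "R" (3x3) and "t" (3): a world point X has camera coordinates R X + t. Camera axes: x right, y down, z forward; pixel columns grow to the right and rows downward; lengths in m; the calibration is good to about 2 mm. A picture is of the moment at which its call begins: read the wrist's pose just before it. camera_model takes no time and is no camera call; for the wrist camera it gives the pose at the moment of the call.
- ctrl.close_job(): hands the job in; it is judged then, once.
The state is a dict: "clock": time; "joint_pos": joint angles; "qvel": joint speeds; "tau": joint torques, N m; "tool_pos": TCP position; "orientation": TCP orientation; "force": force on the tool from outside, world axes, zero at the start; "moment": the same for the moment, N m; "opening": finger opening in m; "gripper_force": force on a finger pad.
Only numpy, scipy, OpenCV 4.12 (cv2) and the standard library are available. Lean on these libraries where they do the work, as an engineer would, in place of code of your own. Each camera call takes 0.05 s, during which the arm holds its last target. There are 200 camera calls.

TASK

Use the lid lifter to lift the hot lid off the warming pot by its loop and set it flat on the cork mat, without ever touching the lid with the gripper. Then stand all the jars from the bench pad upright on the floor of the pot, and with the lifter put the lid back so it sits fully seated and level on the rim; never drop or tip the lid. Finish with the lifter back on its white stand, and leave the wash bottle, wipes tub and pipette-tip box where they are.

Things in the scene. Friction and masses are not known exactly. Their poses are not given: they have to be found in the camera images.
- pot_rim (a point): Centre of the mouth, at rim height, of the warming pot: a fixed upright aluminium drum with a white foot, 206 mm outside diameter, 190 mm inside, rim 100 mm above the bench, flat inner floor 55 mm below the rim. z is up. Pot and cork mat swap places from start to start.
- mat_top (a point): Centre of the top face of the fixed square cork mat, 220 x 220 mm, top 8 mm above the bench, where the lid is laid down.
- lid: Hot lid: round steel plate, 210 mm across, 5 mm thick, 0.35 kg, with a tapered plug below (6 mm deep, 180 mm across at the plate, 160 mm at the bottom) that drops into the pot's mouth. Origin: centre of the plate's underside, which bears on the rim; 6 mm above the mat when laid there. z is up. A fixed loop stands on top.
- lid_loop (a point): Underside of the peak of the lid's loop, on the lid's axis, 48.5 mm above the plate's underside (43.5 mm above its top). The loop is a 7 mm bar in the lid's y-z plane, 68 mm wide along y at its feet, 62 mm wide and 17 mm lower at its shoulders, roof-shaped above. A hook passes through it along the lid's x, either way. Axes as the lid's.
- lifter_grip (a point): Centre of the lid lifter's handle: a grey block 26 mm along x, 64 mm along y, 48 mm along z, gripped across its 26 mm from above. z is up in use. Below it hangs an 8 mm steel rod bent in the x-z plane, within 32 mm behind (-x) and 24 mm ahead (+x) of the handle's axis, lowest 118 mm below the handle's centre. 0.16 kg in all.
- lifter_hook (a point): Bottom of the lifter's hook, upper face of the rod, 110 mm straight below the handle's centre: the loop bar lies here. The hook opens towards the lifter's +x; its tip reaches 24 mm ahead of this point and 12 mm above it; the rod reaches 8 mm below it; the upright shank is 28 mm behind it. Axes as the handle's.
- stand_top (a point): Lifter's fixed white stand: centre of its top, 130 mm above the bench, between two upright plates, each 50 mm along the stand's x and 16 mm along y, 24 mm apart; the gap runs along x, open at both ends and above. The handle's underside rests across both plates (its centre 24 mm above this point), hook in the gap, lifter's x along the stand's x.
- jar0_mid (a point): Centre (half-way up) of a loose squat amber jar with a white cap, 54 mm diameter, 44 mm tall in all (the cap, its top 16 mm, is 48 mm wide), 0.12 kg, z is up; it starts on the 230 mm square white bench pad (3 mm thick). There are two to four jars; an absent one reads None.
- jar1_mid (a point): Centre (half-way up) of a loose squat amber jar with a white cap, 54 mm diameter, 44 mm tall in all (the cap, its top 16 mm, is 48 mm wide), 0.12 kg, z is up; it starts on the 230 mm square white bench pad (3 mm thick). There are two to four jars; an absent one reads None.
- jar2_mid (a point): Centre (half-way up) of a loose squat amber jar with a white cap, 54 mm diameter, 44 mm tall in all (the cap, its top 16 mm, is 48 mm wide), 0.12 kg, z is up; it starts on the 230 mm square white bench pad (3 mm thick). There are two to four jars; an absent one reads None.
- jar3_mid (a point): Centre (half-way up) of a loose squat amber jar with a white cap, 54 mm diameter, 44 mm tall in all (the cap, its top 16 mm, is 48 mm wide), 0.12 kg, z is up; it starts on the 230 mm square white bench pad (3 mm thick). There are two to four jars; an absent one reads None.
- washbottle: Bystander: loose white squeeze bottle with a blue nozzle, 64 mm diameter, 180 mm tall. Origin at its foot. Leave alone.
- wipes: Bystander: loose white wipes tub with a dark cap, 104 mm diameter, 145 mm tall. Origin at its foot. Leave alone.
- tipbox: Bystander: loose blue pipette-tip box with a clear lid, 87 x 122 x 59 mm. Origin at its foot. Leave alone.
Mind the look-alikes: they are no part of the job. What is shaped like the part that bears jar0_mid but turquoise is not meant. Leave any pink look-alike of the part that bears jar1_mid alone.

How it is judged:
By the outcome, as a careful person would: the job done as asked, in the order asked, and still so for the second after the job is handed in, with the robot touching nothing.
Of jar0, jar1, jar2, jar3 only 2 to 4 are there at a start; the rules pass over those that are not, and their reading is None.
At some moment in a run one of jar0, jar1, jar2, jar3 may be knocked a few centimetres aside while the robot is not near it.
It also fails if it takes over 210 s, if anything falls off the work surface, if the arm or the gripper's body presses on something with over 40 N, if the wrist force passes 120 N, or if a joint passes its speed limit or range.

## Working session

There is one attempt and no reset: what is moved stays moved. The work goes in short steps, Python scripts to look and compute and a tool call to move; the robot and the scene stay as the last step left them, time stands still between calls to the robot, and variables do not carry over. Pictures are saved under pics/ and viewed, at most 14 in all, crops included, and the job is handed in when it is done.

Besides the shell and the picture viewer there is one more tool, called as name([rows], argument=value, ...), one row to a line, values as JSON. step_arm: Moves the arm, as the interface text tells. Its arguments: {"type":"object","properties":{"rows":{"type":"array"}},"required":["rows"]}

```bash
ls; mkdir -p pics
python3 - <<'E'
from plant import ctrl
import cv2, numpy as np
print(ctrl.get_obs())
for n in ("scene","top"):
    im=ctrl.snapshot(n); cv2.imwrite(f"pics/{n}0.png",cv2.resize(im[...,::-1],None,fx=1.5,fy=1.5,interpolation=cv2.INTER_CUBIC))
    m=ctrl.camera_model(n); print(n,m)
E
```

```text
pics
{'clock': 0.0, 'joint_pos': array([ 8.34266430e+01,  2.05893155e+01,  6.34498241e-01, -2.16609299e-02,
       -7.01367087e+01, -1.65070436e+01]), 'qvel': array([-0.1097703 ,  0.00907736,  0.07725608,  0.03894571,  0.01331321,
       -0.10722754]), 'tau': array([ 1.35931070e-03, -5.82722855e+01,  2.93055564e+01,  6.99740767e+00,
        6.90290850e-03, -1.36928497e-04]), 'tool_pos': array([0.26443678, 0.62050839, 0.22564728]), 'orientation': array([ 1.79906460e+02, -6.48463378e-03, -2.30877714e+01]), 'force': array([-0.11825566, -0.09958276, -0.18422255]), 'moment': array([ 0.00361477,  0.02294547, -0.07649979]), 'gripper_force': 0.0, 'opening': 0.08787811028492842}
scene {'intrinsics': array([[435.83610518,   0.        , 262.8345745 ],
       [  0.        , 435.83610518, 186.26365477],
       [  0.        ,   0.        ,   1.        ]]), 'R': array([[ 7.19728222e-01,  6.94255897e-01, -1.88039741e-04],
       [ 5.93944314e-01, -6.15876392e-01, -5.17616094e-01],
       [-3.59473835e-01,  3.72431226e-01, -8.55612964e-01]]), 't': array([-0.40361803, -0.21466279,  1.85438837])}
top {'intrinsics': array([[377.55758916,   0.        , 258.84004223],
       [  0.        , 377.55758916, 190.82744562],
       [  0.        ,   0.        ,   1.        ]]), 'R': array([[ 0.04011788, -0.9991712 , -0.00688993],
       [-0.96801161, -0.03715571, -0.24813902],
       [ 0.24767736,  0.01662434, -0.96869993]]), 't': array([0.02528749, 0.54874041, 1.08544651])}
```

View pics/scene0.png

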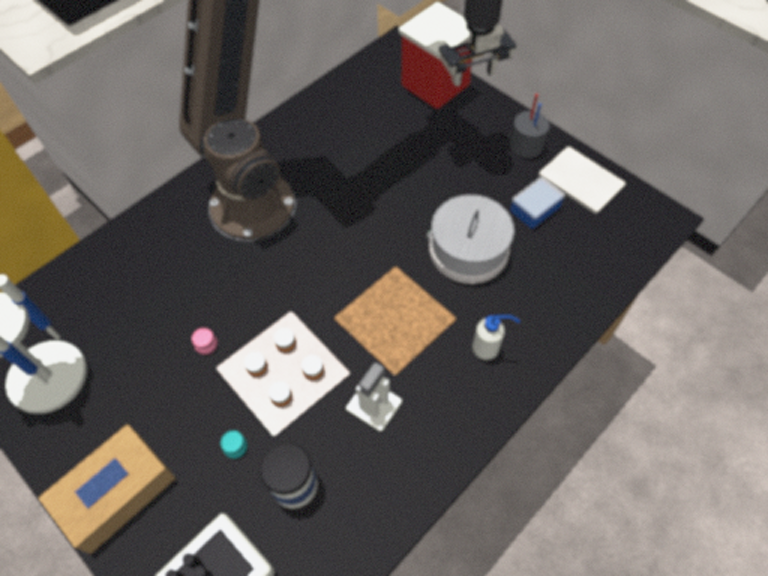

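View pics/top0.png

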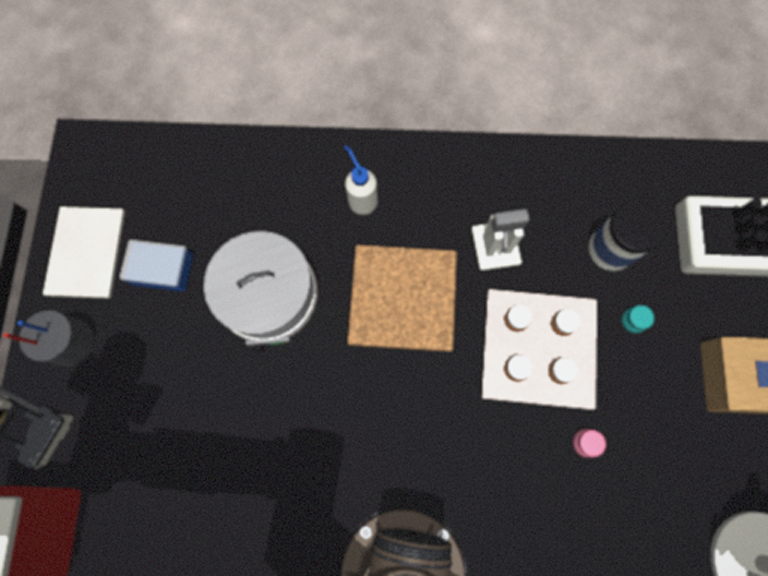

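Top picture (1.5x px): the lidded pot is at (258,283) with its loop at (255,279), and the mat is at (403,298). The lifter on its stand is at (505,235). Jars on the pad are at (519,317), (567,321), (517,366) and (565,369). Look-alikes not to touch: pink (590,443) and turquoise (639,319).

```bash
cat > h.py <<'E'
from plant import ctrl
import cv2, numpy as np
def ray(m,px):
    K,R,t=m["intrinsics"],np.array(m["R"]),np.array(m["t"])
    d=R.T@np.linalg.inv(K)@np.array([px[0],px[1],1.]); return -R.T@t,d
def onz(m,px,z):
    c,d=ray(m,px); return c+d*(z-c[2])/d[2]
def proj(m,X):
    p=m["intrinsics"]@(np.array(m["R"])@np.array(X)+m["t"]); return p[:2]/p[2]
def tri(rs):
    A=np.zeros((3,3));b=np.zeros(3)
    for c,d in rs:
        d=d/np.linalg.norm(d);P=np.eye(3)-np.outer(d,d);A+=P;b+=P@c
    return np.linalg.solve(A,b)
def blobs(mask,amin):
    n,l,s,c=cv2.connectedComponentsWithStats(mask.astype(np.uint8))
    return [(c[i],s[i],l==i) for i in range(1,n) if s[i,4]>=amin]
def st():
    o=ctrl.get_obs(); print(round(o["clock"],2),o["tool_pos"].round(4),o["orientation"].round(2),o["force"].round(1),round(o["opening"],4),o["joint_pos"].round(1))
E
python3 - <<'E'
from h import *
T=ctrl.camera_model("top");S=ctrl.camera_model("scene")
im=cv2.resize(cv2.imread("pics/top0.png"),(512,384),interpolation=cv2.INTER_AREA)
hsv=cv2.cvtColor(im,cv2.COLOR_BGR2HSV);H,Sa,V=[hsv[...,i].astype(int) for i in range(3)]
# mat
for c,s,l in blobs((H>5)&(H<22)&(Sa>90)&(V>90),1500):
    r=cv2.minAreaRect(np.argwhere(l)[:,::-1].astype(np.float32)); b=cv2.boxPoints(r)
    P=np.array([onz(T,p,.008) for p in b]); print("wood",c.round(1),P.mean(0).round(4),np.linalg.norm(P-np.roll(P,1,0),axis=1).round(3), np.degrees(np.arctan2(*(P[1]-P[0])[1::-1])).round(1))
# pad
w=(V>185)&(Sa<40)
for c,s,l in blobs(w,300):
    b=cv2.boxPoints(cv2.minAreaRect(np.argwhere(l)[:,::-1].astype(np.float32)))
    P=np.array([onz(T,p,.003) for p in b]); print("white",c.round(1),P.mean(0).round(4),np.linalg.norm(P-np.roll(P,1,0),axis=1).round(3),np.degrees(np.arctan2(*(P[1]-P[0])[1::-1])).round(1))
# handles etc in 1.5x px -> world
p=lambda x,y:((x+.5)/1.5-.5,(y+.5)/1.5-.5)
for n,q in {"j0":(519,317),"j1":(567,321),"j2":(517,366),"j3":(565,369)}.items(): print(n,onz(T,p(*q),.047).round(3))
for n,q in {"j0":(313,366),"j1":(280,393),"j2":(285,340),"j3":(257,363)}.items(): print(n,onz(S,p(*q),.047).round(3))
print("lid",onz(T,p(258,283),.105),onz(S,p(473,229),.105))
print("loop ends top", onz(T,p(238,285),.14),onz(T,p(273,274),.14)); print("scene",onz(S,p(470,233),.14),onz(S,p(477,213),.14))
print("handle",onz(T,p(511,217),.178)); print("handle",onz(S,p(372,376),.178))
t=cv2.imread("pics/top0.png");s=cv2.imread("pics/scene0.png")
a=cv2.resize(t[190:290,450:560],None,fx=3.6,fy=3.6);b=cv2.resize(s[350:450,330:440],None,fx=3.6,fy=3.6)
c=cv2.resize(t[230:330,200:310],None,fx=2.4,fy=2.4);d=cv2.resize(s[190:290,420:530],None,fx=2.4,fy=2.4)
o=np.zeros((600,792,3),np.uint8);o[:360,:396]=a;o[:360,396:]=b;o[360:,:264]=c;o[360:,264:528]=d
o=o; cv2.imwrite("pics/crop1.png",o)
E
```

```text
wood [268.4 198.3] [0.5423 0.0165 0.008 ] [0.221 0.225 0.231 0.224] 0.0
white [130.2  16.1] [1.2033 0.5427 0.003 ] [0.156 0.206 0.155 0.2  ] -88.0
white [334.8  35.8] [ 1.1535 -0.2016  0.003 ] [0.335 0.218 0.338 0.205] -77.3
white [195.6  46.9] [1.0965 0.3025 0.003 ] [0.125 0.139 0.128 0.137] -23.4
white [399.9  52.9] [ 1.0921 -0.4331  0.003 ] [0.134 0.089 0.136 0.087] -39.9
white [141.3  52.8] [1.0643 0.4875 0.003 ] [0.127 0.131 0.127 0.128] -88.0
white [477.2 158.3] [ 0.7164 -0.6927  0.003 ] [0.169 0.177 0.17  0.172] -87.9
white [ 55.3 167.9] [0.6189 0.7244 0.003 ] [0.142 0.218 0.149 0.216] 1.5
white [328.4 168.1] [ 0.6689 -0.1846  0.003 ] [0.102 0.091 0.103 0.089] -75.9
white [171.4 189.4] [0.554 0.331 0.003] [0.242 0.227 0.243 0.216] -77.2
white [101.5 175.1] [0.5985 0.5677 0.003 ] [0.126 0.086 0.128 0.085] 2.1
white [360.3 232.6] [ 0.4449 -0.2774  0.003 ] [0.229 0.237 0.24  0.237] -3.5
j0 [ 0.499 -0.222  0.047]
j1 [ 0.494 -0.32   0.047]
j2 [ 0.399 -0.217  0.047]
j3 [ 0.396 -0.312  0.047]
j0 [ 0.511 -0.226  0.047]
j1 [ 0.507 -0.325  0.047]
j2 [ 0.412 -0.227  0.047]
j3 [ 0.41  -0.313  0.047]
lid [0.53540331 0.3047196  0.105     ] [0.54842971 0.3034777  0.105     ]
loop ends top [0.5211271  0.33370976 0.14      ] [0.54549755 0.26862427 0.14      ]
scene [0.56468391 0.26733712 0.14      ] [0.53702582 0.32701438 0.14      ]
handle [ 0.66443417 -0.18184495  0.178     ]
handle [ 0.67150103 -0.18374763  0.178     ]
```

View pics/crop1.png

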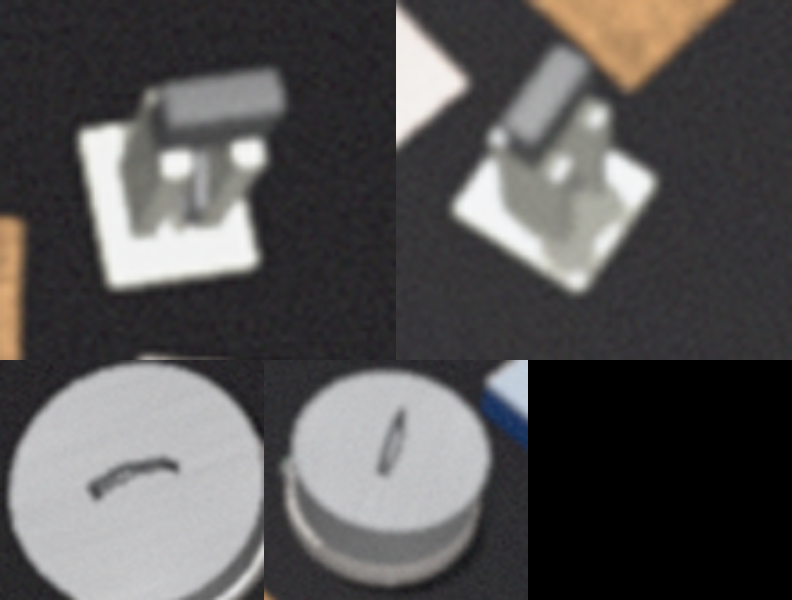

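The crops show the lifter's handle across two plates, with the shank on the robot side, so +x points away from the robot at about 12°. The loop's bar runs at about 112°, so lid x is about 22°. Next I check the wrist camera's mounting, then go over the lifter.

Run:
```python
from h import *
from scipy.spatial.transform import Rotation as Ro
W=ctrl.camera_model("wrist");o=ctrl.get_obs()
R=Ro.from_euler("xyz",o["orientation"],degrees=True).as_matrix()
print("cam in tool",(R.T@(-W["R"].T@W["t"]-o["tool_pos"])).round(3));print((R.T@W["R"].T).round(2),W["intrinsics"].round(0))
```

```text
cam in tool [ 0.071 -0.    -0.158]
[[-0.   -0.96 -0.26]
 [ 1.   -0.   -0.  ]
 [ 0.   -0.26  0.96]] [[306.   0. 256.]
 [  0. 306. 188.]
 [  0.   0.   1.]]
```

step_arm([
  [0,[10,-40,30],[0,0,-0.1]],
  [0,[25,-80,60],[0,0,-0.2]],
  [0,[40,-120,90],[0,0,-0.32]],
  [0,[55,-160,110],[0,0,-0.44]],
  [0,[70,-200,125],[0,0,-0.56]],
])

```text
clock: 0.52
tool_pos: [0.3224, 0.4531, 0.3372]
orientation: [-180.0, 0.0, -55.5]
force: [1.0, 0.9, 0.4]
opening: 0.0875
gripper_force: 0.0
```

step_arm([
  [0,[15,-40,0],[0,0,-0.1]],
  [0,[30,-80,0],[0,0,-0.2]],
  [0,[45,-120,0],[0,0,-0.3]],
  [0,[60,-160,0],[0,0,-0.4]],
  [0,[75,-195,0],[0,0,-0.4]],
])

```text
clock: 0.93
tool_pos: [0.3967, 0.2578, 0.3361]
orientation: [-180.0, 0.0, -78.4]
force: [1.4, 1.7, 0.2]
opening: 0.0882
gripper_force: 0.0
```

step_arm([
  [0,[20,-35,0],[0,0,0]],
  [0,[40,-70,0],[0,0,0]],
  [0,[60,-105,0],[0,0,0]],
  [0,[80,-140,0],[0,0,0]],
  [0,[100,-175,0],[0,0,0]],
])

```text
clock: 1.35
tool_pos: [0.4972, 0.0829, 0.336]
orientation: [-180.0, 0.0, -78.1]
force: [1.6, 1.1, 0.4]
opening: 0.0876
gripper_force: 0.0
```

step_arm([
  [0,[15,-38,0],[0,0,0]],
  [0,[30,-76,0],[0,0,0]],
  [0,[45,-114,0],[0,0,0]],
  [0,[60,-152,0],[0,0,0]],
  [0,[60,-190,0],[0,0,0]],
])

```text
clock: 1.77
tool_pos: [0.5582, -0.1072, 0.3347]
orientation: [179.9, 0.0, -78.1]
force: [1.4, -0.1, 0.3]
opening: 0.0877
gripper_force: 0.0
```

Run:
```python
from h import *
import pickle
st();W=ctrl.camera_model("wrist");im=ctrl.snapshot("wrist");pickle.dump((W,im),open("w1.pkl","wb"))
cv2.imwrite("pics/w1.png",cv2.resize(im[...,::-1],None,fx=1.5,fy=1.5,interpolation=cv2.INTER_CUBIC))
```

```text
1.77 [ 0.5582 -0.1072  0.3347] [179.91   0.   -78.09] [ 1.4 -0.1  0.3] 0.0877 [  8.9   7.6  -2.6   0.  -79.9   3.1]
```

View pics/w1.png

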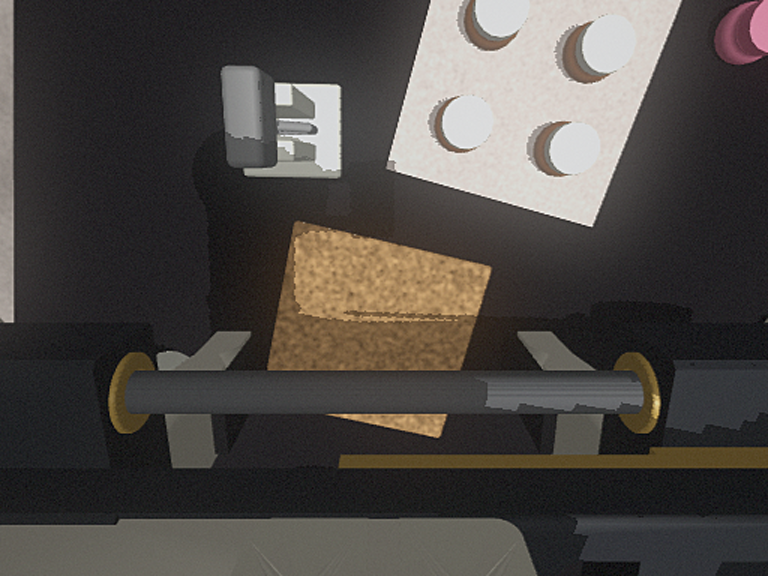

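Wrist view (1.5x px): the handle is at about (243,116), with the stand's base square to the image (stand yaw ≈ 12°). The shank points to the right, towards the robot, which confirms +x is away from it. Four white caps are at (500,12), (606,44), (467,123) and (572,148). The pink jar is at the top right and stays.

Run:
```python
from h import *
import pickle
W,im=pickle.load(open("w1.pkl","rb"))
p=lambda x,y:((x+.5)/1.5-.5,(y+.5)/1.5-.5)
g=cv2.cvtColor(im,cv2.COLOR_RGB2GRAY)
print(g[76,140:195])   # across handle
print(g[60,140:195])
print(g[35:120,155])
for q in [(222,67),(228,166),(274,68),(276,165)]: print(q,onz(W,p(*q),.178).round(4),onz(W,p(*q),.13).round(4))
print("top centre",onz(W,p(243,116),.178).round(4))
B=np.array([onz(W,p(*q),.003) for q in [(341,84),(341,178),(245,178)]]);print("base",B.round(4))
for q in [(500,12),(606,44),(467,123),(572,148)]: print("jar",onz(W,p(*q),.047).round(4))
M=np.array([onz(W,p(*q),.008) for q in [(295,221),(491,267),(440,437)]]);print("mat",M.round(4), (M[0]+M[2])/2)
```

```text
[ 46  47  40  44  47  42  37  45  34 115 119 126 136 137 135 137 138 138
 140 141 143 144 147 145 147 147 149 149 152 147 144 130 127 113  94  78
  75  78  80  78  78  75  75  69 105 106 112 115 110 108 112 112 111 111
 113]
[ 41  41  46  45  43  42  41  35 117 118 126 135 136 135 137 139 139 140
 141 142 142 147 145 149 149 147 150 152 152 144 132 128 118 101  79  74
  75  76  74  75  73  71  52 191 220 217 216 216 215 215 216 216 217 221
 169]
[ 43  39  47  43  42  38  42  36  66 124 129 130 137 141 139 139 139 139
 141 140 138 138 139 140 139 139 138 139 138 136 137 139 137 137 134 139
 136 139 138 139 136 137 139 137 137 136 137 136 135 137 139 137 137 137
 140 141  77  88  87  89  92  88  90  88  89  88  87  89  87  87  87  87
  87  76  78  72  49  34  33  28  32  37  37  34  36]
(222, 67) [ 0.6837 -0.2088  0.178 ] [ 0.7006 -0.2138  0.13  ]
(228, 166) [ 0.6729 -0.1493  0.178 ] [ 0.6881 -0.1453  0.13  ]
(274, 68) [ 0.6516 -0.215   0.178 ] [ 0.6636 -0.221   0.13  ]
(276, 165) [ 0.6418 -0.1565  0.178 ] [ 0.6522 -0.1536  0.13  ]
top centre [ 0.6671 -0.1826  0.178 ]
base [[ 0.6282 -0.236   0.003 ]
 [ 0.6117 -0.1467  0.003 ]
 [ 0.7095 -0.1261  0.003 ]]
jar [ 0.4988 -0.316   0.047 ]
jar [ 0.4003 -0.311   0.047 ]
jar [ 0.5037 -0.2218  0.047 ]
jar [ 0.4022 -0.2206  0.047 ]
mat [[ 0.6508 -0.0934  0.008 ]
 [ 0.4347 -0.0877  0.008 ]
 [ 0.4389  0.1285  0.008 ]] [0.54483012 0.01756683 0.008     ]
```

step_arm([
  [0,[27,-19,-10],[0,0,-0.02]],
  [0,[54,-38,-20],[0,0,-0.02]],
  [0,[81,-57,-40],[0,0,-0.02]],
  [0,[109,-76,-70],[0,0,-0.02]],
  [0,[109,-76,-100],[0,0,-0.02]],
])

```text
clock: 2.23
tool_pos: [0.6691, -0.1839, 0.234]
orientation: [-180.0, -0.1, -79.3]
force: [0.3, 0.9, -0.1]
opening: 0.0872
gripper_force: 0.0
```

step_arm([
  [0,[0,0,-20],[0,0,0]],
  [0,[0,0,-40],[0,0,0]],
  [0,[0,0,-60],[0,0,0]],
  [0,[0,0,-80],[0,0,0]],
  [0,[0,0,-94],[0,0,0]],
])

```text
clock: 2.65
tool_pos: [0.6647, -0.1809, 0.1393]
orientation: [179.8, 0.1, -79.3]
force: [-0.3, 0.2, -0.1]
opening: 0.0876
gripper_force: 0.0
```

step_arm([
  [0,[0,0,0],[0,0,0]],
  [0.3,[0,0,0],[0,0,0]],
  [0.6,[0,0,0],[0,0,0]],
  [0.8,[0,0,0],[0,0,0]],
  [1,[0,0,0],[0,0,0]],
])

```text
clock: 3.07
tool_pos: [0.6665, -0.1811, 0.1434]
orientation: [-179.9, -0.0, -79.2]
force: [-0.1, -0.6, 0.5]
opening: 0.0661
gripper_force: 0.0
```

step_arm([
  [1,[0,0,0],[0,0,0]],
  [1,[0,0,0],[0,0,0]],
  [1,[0,0,0],[0,0,0]],
  [1,[0,0,0],[0,0,0]],
  [1,[0,0,0],[0,0,0]],
])

```text
clock: 3.48
tool_pos: [0.6659, -0.1811, 0.1421]
orientation: [-180.0, -0.0, -79.2]
force: [0.0, -0.5, 1.0]
opening: 0.033
gripper_force: 0.0
```

step_arm([
  [1,[0,0,0],[0,0,0]],
  [1,[0,0,0],[0,0,0]],
  [1,[0,0,0],[0,0,0]],
  [1,[0,0,0],[0,0,0]],
  [1,[0,0,0],[0,0,0]],
])

```text
clock: 3.9
tool_pos: [0.666, -0.1811, 0.142]
orientation: [-180.0, -0.0, -79.2]
force: [0.4, -0.2, 0.6]
opening: 0.0257
gripper_force: 30.0
```

step_arm([
  [1,[0,0,6],[0,0,0]],
  [1,[0,0,16],[0,0,0]],
  [1,[0,0,30],[0,0,0]],
  [1,[0,0,50],[0,0,0]],
  [1,[0,0,70],[0,0,0]],
])

```text
clock: 4.32
tool_pos: [0.6654, -0.1811, 0.2131]
orientation: [179.9, 0.0, -79.2]
force: [-0.1, -0.4, -2.0]
opening: 0.0259
gripper_force: 30.0
```

step_arm([
  [1,[0,0,25],[0,0,0]],
  [1,[0,0,50],[0,0,0]],
  [1,[0,0,75],[0,0,0]],
  [1,[0,0,100],[0,0,0]],
  [1,[0,0,100],[0,0,0]],
])

```text
clock: 4.73
tool_pos: [0.6675, -0.182, 0.3195]
orientation: [-179.5, -0.2, -79.2]
force: [0.2, -1.0, -0.4]
opening: 0.0258
gripper_force: 30.0
```

step_arm([
  [1,[-12,25,0],[0,0,0.02]],
  [1,[-30,60,0],[0,0,0.04]],
  [1,[-47,95,0],[0,0,0.06]],
  [1,[-64,130,0],[0,0,0.08]],
  [1,[-80,165,0],[0,0,0.1]],
])

```text
clock: 5.15
tool_pos: [0.5845, -0.015, 0.3127]
orientation: [-180.0, 0.0, -73.5]
force: [0.3, 0.9, -0.9]
opening: 0.0257
gripper_force: 30.0
```

step_arm([
  [1,[-17,35,0],[0,0,0.02]],
  [1,[-34,70,0],[0,0,0.04]],
  [1,[-51,105,0],[0,0,0.06]],
  [1,[-68,140,0],[0,0,0.09]],
  [1,[-85,175,0],[0,0,0.09]],
])

```text
clock: 5.57
tool_pos: [0.4996, 0.1602, 0.313]
orientation: [-179.9, 0.0, -68.2]
force: [0.4, 1.0, -1.5]
opening: 0.0258
gripper_force: 30.0
```

step_arm([
  [1,[-15,30,0],[0,0,0]],
  [1,[-27,55,0],[0,0,0]],
  [1,[-35,72,0],[0,0,0]],
  [1,[-35,72,0],[0,0,0]],
  [1,[-35,72,0],[0,0,0]],
])

```text
clock: 5.98
tool_pos: [0.4653, 0.2316, 0.3127]
orientation: [-180.0, 0.0, -68.2]
force: [-0.2, -0.3, -0.3]
opening: 0.026
gripper_force: 30.0
```

Run:
```python
from h import *
import pickle
st();W=ctrl.camera_model("wrist");im=ctrl.snapshot("wrist");pickle.dump((W,im),open("w2.pkl","wb"))
cv2.imwrite("pics/w2.png",cv2.resize(im[...,::-1],None,fx=1.5,fy=1.5,interpolation=cv2.INTER_CUBIC))
```

```text
5.98 [0.4653 0.2316 0.3127] [-1.7997e+02  1.0000e-02 -6.8210e+01] [-0.2 -0.3 -0.3] 0.026 [ 48.1   3.1 -10.5   0.  -76.4 -26.3]
```

View pics/w2.png

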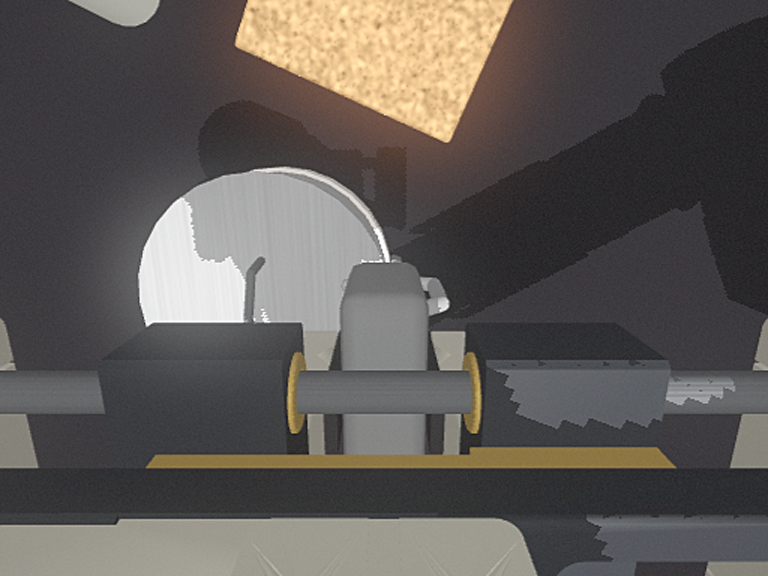

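The lid edge is at left (140–390, 168+) and the loop is partly visible at (250,290), hidden by the fingers. I back off 80 mm along tool x for a clear look.

step_arm([
  [1,[6,-15,0],[0,0,0]],
  [1,[16,-40,0],[0,0,0]],
  [1,[30,-75,0],[0,0,0]],
  [1,[30,-75,0],[0,0,0]],
  [1,[30,-75,0],[0,0,0]],
])

```text
clock: 6.45
tool_pos: [0.4965, 0.1533, 0.3122]
orientation: [-180.0, -0.0, -68.6]
force: [-0.6, -0.1, -1.9]
opening: 0.026
gripper_force: 30.0
```

Run:
```python
from h import *
import pickle
st();W=ctrl.camera_model("wrist");im=ctrl.snapshot("wrist");pickle.dump((W,im),open("w3.pkl","wb"))
cv2.imwrite("pics/w3.png",cv2.resize(im[130:300,40:300,::-1],None,fx=3,fy=3,interpolation=cv2.INTER_CUBIC))
```

```text
6.45 [0.4965 0.1533 0.3122] [-1.800e+02 -1.000e-02 -6.859e+01] [-0.6 -0.1 -1.9] 0.026 [ 38.8   3.1 -10.5   0.  -76.4 -17.4]
```

View pics/w3.png

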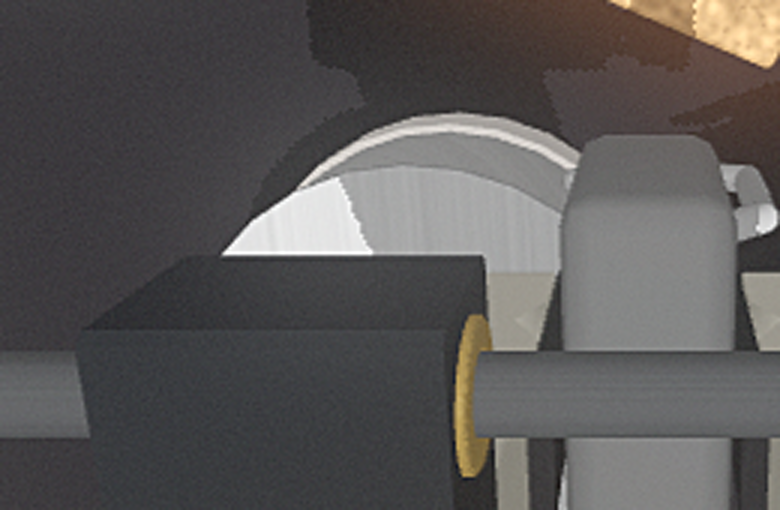

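The move put the lid lower in the picture, behind the fingers. I go the other way, beyond the lid.

step_arm([
  [1,[-14,35,0],[0,0,0]],
  [1,[-28,70,0],[0,0,0]],
  [1,[-42,105,0],[0,0,0]],
  [1,[-56,140,0],[0,0,0]],
  [1,[-64,160,0],[0,0,0]],
])

```text
clock: 6.92
tool_pos: [0.4303, 0.319, 0.3121]
orientation: [-180.0, 0.0, -68.3]
force: [0.8, 0.2, -1.1]
opening: 0.026
gripper_force: 30.0
```

step_arm([
  [1,[0,0,0],[0,0,0]],
  [1,[0,0,0],[0,0,0]],
  [1,[0,0,0],[0,0,0]],
  [1,[0,0,0],[0,0,0]],
  [1,[0,0,0],[0,0,0]],
])

```text
clock: 7.33
tool_pos: [0.4321, 0.3152, 0.3121]
orientation: [-180.0, 0.0, -68.4]
force: [0.4, -0.4, -1.6]
opening: 0.0258
gripper_force: 30.0
```

Run:
```python
from h import *
import pickle
st();W=ctrl.camera_model("wrist");im=ctrl.snapshot("wrist");pickle.dump((W,im),open("w3.pkl","wb"))
cv2.imwrite("pics/w4.png",cv2.resize(im[30:220,40:300,::-1],None,fx=3,fy=3,interpolation=cv2.INTER_CUBIC))
```

```text
7.33 [0.4321 0.3152 0.3121] [-179.99    0.    -68.4 ] [ 0.4 -0.4 -1.6] 0.0258 [ 57.1   4.6  -8.9   0.  -76.5 -35.5]
```

View pics/w4.png

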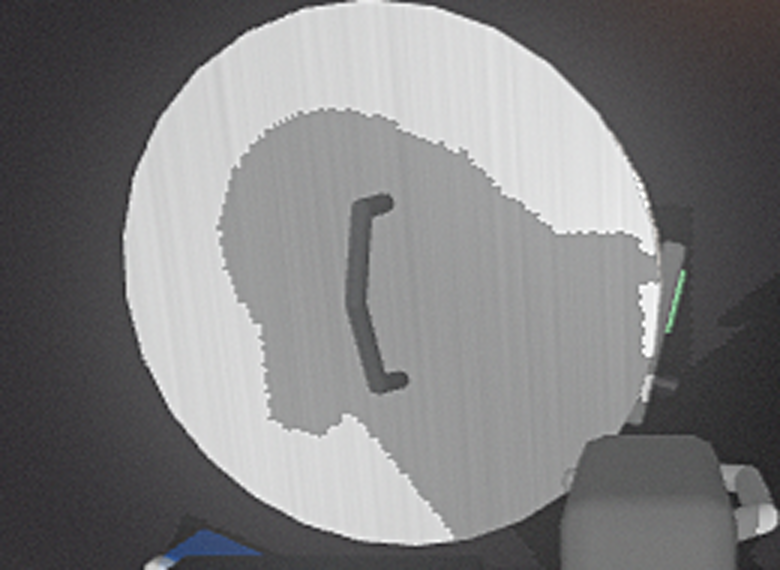

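Crop (3x, offset 40,30): the whole lid disc is visible. The loop has feet at (387,202) and (402,380) and its peak at (355,305).

Run:
```python
from h import *
import pickle
W,im=pickle.load(open("w3.pkl","rb"))
p=lambda x,y:((x+.5)/3-.5+40,(y+.5)/3-.5+30)
f=[onz(W,p(*q),.107) for q in [(389,202),(404,380)]]
sh=[onz(W,p(*q),.135) for q in [(362,212),(378,385)]]
for n,v in (("feet",f),("sh",sh)):
    d=v[0]-v[1];print(n,((v[0]+v[1])/2).round(4),np.linalg.norm(d).round(4),np.degrees(np.arctan2(d[1],d[0])))
print("peak",onz(W,p(355,304),.152).round(4))
g=cv2.cvtColor(im,cv2.COLOR_RGB2GRAY);m=cv2.morphologyEx((g>95).astype(np.uint8),cv2.MORPH_CLOSE,np.ones((5,5)))
b=max(blobs(m,2000),key=lambda b:b[1][4]);c=max(cv2.findContours(b[2].astype(np.uint8),0,1)[0],key=len)[:,0]
c=np.array([q for q in c if q[1]<170 and (q[0]<200 or q[1]<80)]);P=np.array([onz(W,q,.1035)[:2] for q in c])
A=np.c_[2*P,np.ones(len(P))];s=np.linalg.lstsq(A,(P**2).sum(1),rcond=None)[0];print("lid",s[:2].round(4),"r",np.sqrt(s[2]+s[0]**2+s[1]**2).round(4),len(P))
```

```text
feet [0.54   0.3095 0.107 ] 0.0681 -67.66256115561241
sh [0.5418 0.3109 0.135 ] 0.0613 -67.6318448986888
peak [0.5421 0.3108 0.152 ]
lid [0.5418 0.3107] r 0.1047 263
```

step_arm([
  [1,[15,-10,-10],[0,0,0.012]],
  [1,[35,-25,-30],[0,0,0.012]],
  [1,[45,-32,-55],[0,0,0.012]],
  [1,[45,-32,-75],[0,0,0.012]],
  [1,[45,-32,-86],[0,0,0.012]],
])

```text
clock: 7.8
tool_pos: [0.4767, 0.2819, 0.2234]
orientation: [179.8, -0.1, -67.8]
force: [-0.6, -0.1, -2.0]
opening: 0.0259
gripper_force: 30.0
```

step_arm([
  [1,[0,0,0],[0,0,0]],
  [1,[0,0,0],[0,0,0]],
  [1,[0,0,0],[0,0,0]],
  [1,[0,0,0],[0,0,0]],
  [1,[0,0,0],[0,0,0]],
])

```text
clock: 8.22
tool_pos: [0.4771, 0.2845, 0.2273]
orientation: [-179.9, 0.0, -67.6]
force: [-0.6, -0.0, -1.2]
opening: 0.026
gripper_force: 30.0
```

Run:
```python
from h import *
st()
for n in ("top","scene"):
    m=ctrl.camera_model(n);im=ctrl.snapshot(n);c=proj(m,[.51,.3,.15]).astype(int);x,y=max(c[0]-65,0),max(c[1]-50,0)
    k=im[y:y+100,x:x+130,::-1];o=cv2.resize(k,(390,300),interpolation=cv2.INTER_CUBIC)
    globals()[n]=o;print(n,x,y)
cv2.imwrite("pics/c5.png",np.hstack([top,scene]))
```

```text
8.22 [0.4771 0.2845 0.2273] [-1.7989e+02  5.0000e-02 -6.7620e+01] [-0.6 -0.  -1.2] 0.026 [ 51.    9.2 -14.6   0.  -66.  -28.6]
top 103 143
scene 243 90
```

View pics/c5.png

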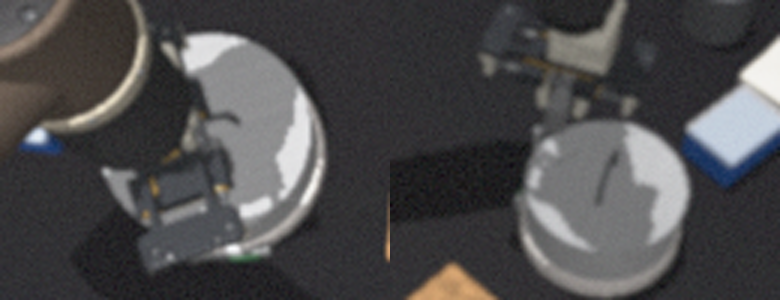

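The gripper and lifter stand behind the lid on its -x side, with the loop clear ahead at (607,180). Now I slide in and check the force.

step_arm([
  [1,[6,2.5,0],[0,0,0]],
  [1,[14,6,0],[0,0,0]],
  [1,[24,10,0],[0,0,0]],
  [1,[34,14,0],[0,0,0]],
  [1,[40,16.5,0],[0,0,0]],
])

```text
clock: 8.73
tool_pos: [0.5186, 0.301, 0.2256]
orientation: [180.0, -0.0, -67.7]
force: [-0.7, 0.1, -1.4]
opening: 0.0259
gripper_force: 30.0
```

step_arm([
  [1,[6,2.5,0],[0,0,0]],
  [1,[12,5,0],[0,0,0]],
  [1,[19,7.5,0],[0,0,0]],
  [1,[25,10,0],[0,0,0]],
  [1,[25,10,0],[0,0,0]],
])

```text
clock: 9.15
tool_pos: [0.5429, 0.3108, 0.2257]
orientation: [180.0, -0.0, -67.7]
force: [0.3, 0.4, -1.6]
opening: 0.0256
gripper_force: 30.0
```

step_arm([
  [1,[0,0,4],[0,0,0]],
  [1,[0,0,8],[0,0,0]],
  [1,[0,0,12],[0,0,0]],
  [1,[0,0,15],[0,0,0]],
  [1,[0,0,15],[0,0,0]],
])

```text
clock: 9.57
tool_pos: [0.5421, 0.3107, 0.2424]
orientation: [-179.9, 0.0, -67.6]
force: [-0.7, -0.1, -1.1]
opening: 0.026
gripper_force: 30.0
```

step_arm([
  [1,[0,0,1],[0,0,0]],
  [1,[0,0,2],[0,0,0]],
  [1,[0,0,3],[0,0,0]],
  [1,[0,0,5],[0,0,0]],
  [1,[0,0,7],[0,0,0]],
])

```text
clock: 9.98
tool_pos: [0.5414, 0.3102, 0.2474]
orientation: [179.9, -0.0, -67.7]
force: [0.3, -0.2, -4.3]
opening: 0.0259
gripper_force: 30.0
```

step_arm([
  [1,[0,0,4],[0,0,0]],
  [1,[0,0,10],[0,0,0]],
  [1,[0,0,17],[0,0,0]],
  [1,[0,0,24],[0,0,0]],
  [1,[0,0,28],[0,0,0]],
])

```text
clock: 10.4
tool_pos: [0.5423, 0.3106, 0.2776]
orientation: [-179.9, 0.0, -67.6]
force: [0.0, 1.0, -3.5]
opening: 0.0258
gripper_force: 30.0
```

step_arm([
  [1,[0,0,2],[0,0,0]],
  [1,[0,0,2],[0,0,0]],
  [1,[0,0,2],[0,0,0]],
  [1,[0,0,2],[0,0,0]],
  [1,[0,0,2],[0,0,0]],
])

```text
clock: 10.82
tool_pos: [0.5417, 0.3103, 0.2776]
orientation: [180.0, -0.0, -67.7]
force: [-0.1, 0.4, -4.1]
opening: 0.026
gripper_force: 30.0
```

Run:
```python
from h import *
st()
for n in ("top","scene"):
    m=ctrl.camera_model(n);im=ctrl.snapshot(n);c=proj(m,[.54,.3,.15]).astype(int);x,y=max(c[0]-65,0),max(c[1]-50,0)
    k=im[y:y+100,x:x+130,::-1];o=cv2.resize(k,(390,300),interpolation=cv2.INTER_CUBIC)
    globals()[n]=o
cv2.imwrite("pics/c6.png",np.hstack([top,scene]))
```

```text
10.82 [0.5417 0.3103 0.2776] [ 1.7996e+02 -1.0000e-02 -6.7660e+01] [-0.1  0.4 -4.1] 0.026 [ 47.7  14.3  -1.5  -0.  -74.2 -25.3]
```

View pics/c6.png

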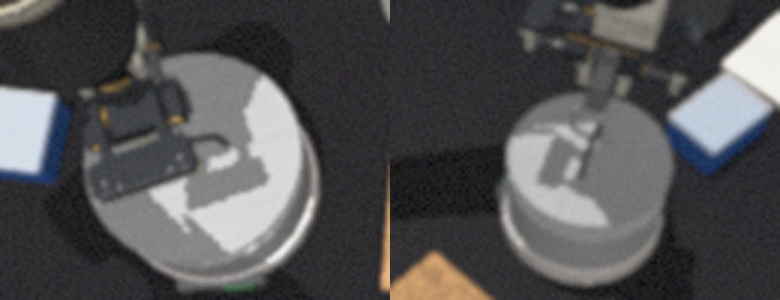

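The lid hangs level clear of the pot. Carry it to the mat with gentle ramps.

step_arm([
  [1,[0,-2,0],[0,0,0]],
  [1,[0,-6,0],[0,0,0]],
  [1,[0,-12,0],[0,0,0]],
  [1,[0,-20,0],[0,0,0]],
  [1,[0,-30,0],[0,0,0]],
])

```text
clock: 11.33
tool_pos: [0.5418, 0.2797, 0.2779]
orientation: [180.0, -0.0, -67.6]
force: [-0.2, -0.2, -4.3]
opening: 0.0258
gripper_force: 30.0
```

step_arm([
  [1,[0,-12,0],[0,0,0]],
  [1,[0,-26,0],[0,0,0]],
  [1,[0,-42,0],[0,0,0]],
  [1,[1,-60,0],[0,0,0]],
  [1,[1,-78,0],[0,0,0]],
])

```text
clock: 11.75
tool_pos: [0.5428, 0.2004, 0.2782]
orientation: [-180.0, -0.0, -67.7]
force: [0.2, -0.8, -3.7]
opening: 0.0258
gripper_force: 30.0
```

step_arm([
  [1,[0,-18,0],[0,0,0]],
  [1,[0,-36,0],[0,0,0]],
  [1,[0,-54,0],[0,0,0]],
  [1,[0,-72,0],[0,0,0]],
  [1,[1,-90,0],[0,0,0]],
])

```text
clock: 12.17
tool_pos: [0.5434, 0.1102, 0.2783]
orientation: [-180.0, 0.0, -67.7]
force: [0.3, 0.4, -4.9]
opening: 0.0257
gripper_force: 30.0
```

step_arm([
  [1,[0,-16,0],[0,0,0]],
  [1,[0,-30,0],[0,0,0]],
  [1,[0,-42,0],[0,0,0]],
  [1,[0,-52,0],[0,0,0]],
  [1,[0,-60,0],[0,0,0]],
])

```text
clock: 12.58
tool_pos: [0.5438, 0.0512, 0.2781]
orientation: [-180.0, 0.0, -67.7]
force: [-0.4, 0.2, -4.3]
opening: 0.0263
gripper_force: 30.0
```

step_arm([
  [1,[0,-8,0],[0,0,0]],
  [1,[0,-16,0],[0,0,0]],
  [1,[0,-23,0],[0,0,0]],
  [1,[0,-29,0],[0,0,0]],
  [1,[0,-33,0],[0,0,0]],
])

```text
clock: 13.0
tool_pos: [0.5439, 0.0188, 0.2779]
orientation: [180.0, -0.0, -67.7]
force: [0.1, -0.1, -4.3]
opening: 0.0259
gripper_force: 30.0
```

step_arm([
  [1,[0,0,-3],[0,0,0]],
  [1,[0,0,-9],[0,0,0]],
  [1,[0,0,-18],[0,0,0]],
  [1,[0,0,-29],[0,0,0]],
  [1,[0,0,-40],[0,0,0]],
])

```text
clock: 13.42
tool_pos: [0.5436, 0.0197, 0.2365]
orientation: [180.0, 0.0, -67.6]
force: [0.2, 0.5, -5.4]
opening: 0.0259
gripper_force: 30.0
```

step_arm([
  [1,[0,0,-11],[0,0,0]],
  [1,[0,0,-21],[0,0,0]],
  [1,[0,0,-29],[0,0,0]],
  [1,[0,0,-35],[0,0,0]],
  [1,[0,0,-38],[0,0,0]],
])

```text
clock: 13.83
tool_pos: [0.5435, 0.0193, 0.1988]
orientation: [179.9, 0.0, -67.7]
force: [0.2, -0.3, -4.3]
opening: 0.0258
gripper_force: 30.0
```

step_arm([
  [1,[0,0,-5],[0,0,0]],
  [1,[0,0,-10],[0,0,0]],
  [1,[0,0,-14],[0,0,0]],
  [1,[0,0,-19],[0,0,0]],
  [1,[0,0,-24],[0,0,0]],
])

```text
clock: 14.25
tool_pos: [0.544, 0.0195, 0.1758]
orientation: [-180.0, -0.0, -67.7]
force: [-0.7, 0.5, -5.2]
opening: 0.0259
gripper_force: 30.0
```

step_arm([
  [1,[0,0,-4],[0,0,0]],
  [1,[0,0,-8],[0,0,0]],
  [1,[0,0,-11],[0,0,0]],
  [1,[0,0,-14],[0,0,0]],
  [1,[0,0,-17],[0,0,0]],
])

```text
clock: 14.67
tool_pos: [0.544, 0.0194, 0.1588]
orientation: [-180.0, -0.0, -67.6]
force: [0.5, -0.4, -0.9]
opening: 0.0258
gripper_force: 30.0
```

step_arm([
  [1,[0,0,-4],[0,0,0]],
  [1,[0,0,-8],[0,0,0]],
  [1,[0,0,-12],[0,0,0]],
  [1,[0,0,-17],[0,0,0]],
  [1,[0,0,-18],[0,0,0]],
])

```text
clock: 15.08
tool_pos: [0.5435, 0.0193, 0.1401]
orientation: [179.9, 0.0, -67.7]
force: [-0.0, -0.5, -1.7]
opening: 0.0259
gripper_force: 30.0
```

step_arm([
  [1,[-6,-2.5,0],[0,0,0]],
  [1,[-14,-6,0],[0,0,0]],
  [1,[-24,-10,0],[0,0,0]],
  [1,[-34,-14,0],[0,0,0]],
  [1,[-44,-18,0],[0,0,0]],
])

```text
clock: 15.5
tool_pos: [0.4985, 0.0009, 0.1412]
orientation: [-180.0, 0.0, -67.7]
force: [0.7, -0.1, -1.7]
opening: 0.026
gripper_force: 30.0
```

step_arm([
  [1,[-9,-4,0],[0,0,0]],
  [1,[-16,-7,0],[0,0,0]],
  [1,[-20,-8,10],[0,0,0]],
  [1,[-20,-8,40],[0,0,0]],
  [1,[-20,-8,80],[0,0,0]],
])

```text
clock: 15.92
tool_pos: [0.4776, -0.0072, 0.2203]
orientation: [179.7, 0.0, -67.7]
force: [2.3, 0.8, -2.2]
opening: 0.0259
gripper_force: 30.0
```

step_arm([
  [1,[0,0,35],[0,0,0]],
  [1,[0,0,70],[0,0,0]],
  [1,[0,0,95],[0,0,0]],
  [1,[0,0,95],[0,0,0]],
  [1,[0,0,95],[0,0,0]],
])

```text
clock: 16.33
tool_pos: [0.4804, -0.0064, 0.3182]
orientation: [-179.8, -0.0, -67.7]
force: [-0.1, 0.6, -2.3]
opening: 0.0258
gripper_force: 30.0
```

Run:
```python
from h import *
import pickle
st();W=ctrl.camera_model("wrist");d={"wrist":(W,ctrl.snapshot("wrist"))}
for n in ("top","scene"): d[n]=(ctrl.camera_model(n),ctrl.snapshot(n))
pickle.dump(d,open("d7.pkl","wb"))
cv2.imwrite("pics/c7.png",np.hstack([cv2.resize(d[n][1][...,::-1],(400,300)) for n in ("wrist","top")]))
```

```text
16.33 [ 0.4804 -0.0064  0.3182] [-179.76   -0.    -67.65] [-0.1  0.6 -2.3] 0.0258 [ 22.8  -1.2 -14.2   0.  -76.8  -0.4]
```

View pics/c7.png

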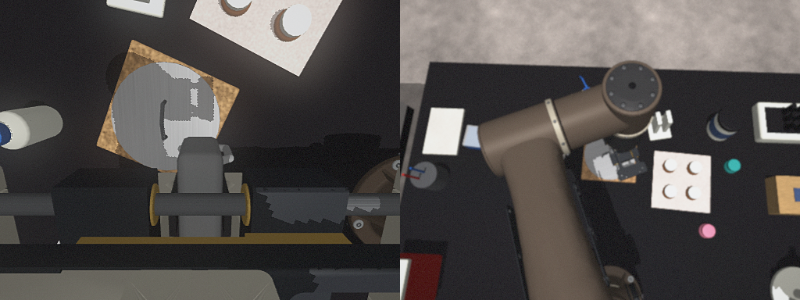

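The lid lies on the mat (centre ~(165,115) left picture) and four jars are unmoved. Return the lifter to the stand.

step_arm([
  [1,[15,-14,0],[0,0,-0.03]],
  [1,[37,-35,0],[0,0,-0.07]],
  [1,[60,-57,0],[0,0,-0.11]],
  [1,[85,-80,0],[0,0,-0.15]],
  [1,[110,-103,0],[0,0,-0.2]],
])

```text
clock: 16.9
tool_pos: [0.5903, -0.1107, 0.3145]
orientation: [179.9, 0.0, -79.2]
force: [1.0, 1.6, -0.5]
opening: 0.0253
gripper_force: 30.0
```

step_arm([
  [1,[22,-21,0],[0,0,0]],
  [1,[44,-42,0],[0,0,0]],
  [1,[62,-58,0],[0,0,0]],
  [1,[76,-71,0],[0,0,0]],
  [1,[76,-71,0],[0,0,0]],
])

```text
clock: 17.32
tool_pos: [0.6671, -0.1829, 0.312]
orientation: [179.7, 0.0, -79.2]
force: [-0.3, 1.2, -2.3]
opening: 0.0259
gripper_force: 30.0
```

step_arm([
  [1,[0,0,0],[0,0,0]],
  [1,[0,0,0],[0,0,0]],
  [1,[0,0,0],[0,0,0]],
  [1,[0,0,0],[0,0,0]],
  [1,[0,0,0],[0,0,0]],
])

```text
clock: 17.73
tool_pos: [0.6656, -0.18, 0.3166]
orientation: [-180.0, -0.0, -79.1]
force: [0.0, 0.2, -2.6]
opening: 0.0258
gripper_force: 30.0
```

Aligned. Lower from 0.3135 to 0.142.

step_arm([
  [1,[0,-1,-15],[0,0,0]],
  [1,[0,-1,-40],[0,0,0]],
  [1,[0,-1,-65],[0,0,0]],
  [1,[0,-1,-90],[0,0,0]],
  [1,[0,-1,-105],[0,0,0]],
])

```text
clock: 18.15
tool_pos: [0.6645, -0.1808, 0.2085]
orientation: [179.9, 0.1, -79.1]
force: [0.6, 0.2, -1.8]
opening: 0.0258
gripper_force: 30.0
```

step_arm([
  [1,[0,0,-15],[0,0,0]],
  [1,[0,0,-30],[0,0,0]],
  [1,[0,0,-42],[0,0,0]],
  [1,[0,0,-52],[0,0,0]],
  [1,[0,0,-58],[0,0,0]],
])

```text
clock: 18.57
tool_pos: [0.6654, -0.1813, 0.1519]
orientation: [180.0, 0.0, -79.1]
force: [0.6, -0.5, -2.5]
opening: 0.026
gripper_force: 30.0
```

step_arm([
  [1,[0,0,-2],[0,0,0]],
  [1,[0,0,-4],[0,0,0]],
  [1,[0,0,-6],[0,0,0]],
  [1,[0,0,-7],[0,0,0]],
  [1,[0,0,-7],[0,0,0]],
])

```text
clock: 18.98
tool_pos: [0.666, -0.1816, 0.1463]
orientation: [-180.0, -0.0, -79.1]
force: [0.5, 0.2, -2.1]
opening: 0.0257
gripper_force: 30.0
```

step_arm([
  [1,[0,0,-1],[0,0,0]],
  [1,[0,0,-2],[0,0,0]],
  [1,[0,0,-3.5],[0,0,0]],
  [1,[0,0,-4],[0,0,0]],
  [1,[0,0,-4],[0,0,0]],
])

```text
clock: 19.4
tool_pos: [0.6659, -0.1816, 0.142]
orientation: [-180.0, -0.0, -79.1]
force: [0.7, -0.2, -1.0]
opening: 0.0261
gripper_force: 30.0
```

step_arm([
  [0.9,[0,0,0],[0,0,0]],
  [0.7,[0,0,0],[0,0,0]],
  [0.5,[0,0,0],[0,0,0]],
  [0.3,[0,0,0],[0,0,0]],
  [0,[0,0,0],[0,0,0]],
])

```text
clock: 19.82
tool_pos: [0.666, -0.1816, 0.1422]
orientation: [-180.0, -0.0, -79.1]
force: [-0.1, -0.3, -0.4]
opening: 0.0407
gripper_force: 0.0
```

step_arm([
  [0,[0,0,0],[0,0,0]],
  [0,[0,0,0],[0,0,0]],
  [0,[0,0,0],[0,0,0]],
  [0,[0,0,0],[0,0,0]],
  [0,[0,0,0],[0,0,0]],
])

```text
clock: 20.23
tool_pos: [0.6659, -0.1816, 0.142]
orientation: [180.0, -0.0, -79.1]
force: [0.1, 0.1, -0.1]
opening: 0.0738
gripper_force: 0.0
```

step_arm([
  [0,[0,0,0],[0,0,0]],
  [0,[0,0,15],[0,0,0]],
  [0,[0,0,40],[0,0,0]],
  [0,[0,0,75],[0,0,0]],
  [0,[0,0,110],[0,0,0]],
])

```text
clock: 20.65
tool_pos: [0.6652, -0.1816, 0.2524]
orientation: [179.9, 0.0, -79.1]
force: [2.1, -0.0, 0.1]
opening: 0.0873
gripper_force: 0.0
```

step_arm([
  [0,[-20,0,30],[0,0,-0.1]],
  [0,[-50,-5,55],[0,0,-0.22]],
  [0,[-85,-10,75],[0,0,-0.34]],
  [0,[-120,-15,78],[0,0,-0.46]],
  [0,[-155,-19,78],[0,0,-0.58]],
])

```text
clock: 21.07
tool_pos: [0.51, -0.2009, 0.3319]
orientation: [-179.8, 0.0, -112.7]
force: [-1.1, -0.3, -0.8]
opening: 0.0875
gripper_force: 0.0
```

step_arm([
  [0,[-11,0,0],[0,0,-0.12]],
  [0,[-11,0,0],[0,0,-0.24]],
  [0,[-11,0,0],[0,0,-0.36]],
  [0,[-11,0,0],[0,0,-0.4]],
  [0,[-11,0,0],[0,0,-0.4]],
])

```text
clock: 21.48
tool_pos: [0.4996, -0.2006, 0.3303]
orientation: [-180.0, 0.0, -135.4]
force: [-0.3, -0.1, 0.4]
opening: 0.0875
gripper_force: 0.0
```

```bash
cat >> h.py <<'E'
def jars(z=.047,save=None):
    st();W=ctrl.camera_model("wrist");im=ctrl.snapshot("wrist")
    hsv=cv2.cvtColor(im,cv2.COLOR_RGB2HSV).astype(int)
    if save: cv2.imwrite(save,im[...,::-1])
    A=[]
    m=((hsv[...,1]<25)&(hsv[...,2]>170)).astype(np.uint8)
    n,l,s,c=cv2.connectedComponentsWithStats(m)
    for i in range(1,n):
        if s[i,4]<150: continue
        k=max(cv2.findContours((l==i).astype(np.uint8),0,1)[0],key=cv2.contourArea)
        ce,r=cv2.minEnclosingCircle(k); X=onz(W,ce,z); d=np.linalg.norm(X-onz(W,(ce[0]+r,ce[1]),z))*2
        print("cap",X.round(4),"dia",d.round(3),"fill",round(s[i,4]/(np.pi*r*r),2),np.round(ce,0))
E
python3 -c "
from h import *
jars(save='pics/w8.png')"
```

```text
21.48 [ 0.4996 -0.2006  0.3303] [-1.7998e+02  3.0000e-02 -1.3538e+02] [-0.3 -0.1  0.4] 0.0875 [ -1.    4.6  -6.6  -0.  -78.8 -44.4]
cap [ 0.4479 -0.2717  0.047 ] dia 0.293 fill 0.6 [245.  92.]
cap [ 0.5503 -0.1913  0.047 ] dia 0.035 fill 0.51 [236. 184.]
cap [ 0.5309 -0.0818  0.047 ] dia 0.095 fill 0.1 [296. 223.]
cap [0.585  0.0575 0.047 ] dia 0.093 fill 0.28 [330. 300.]
```

View pics/w8.png

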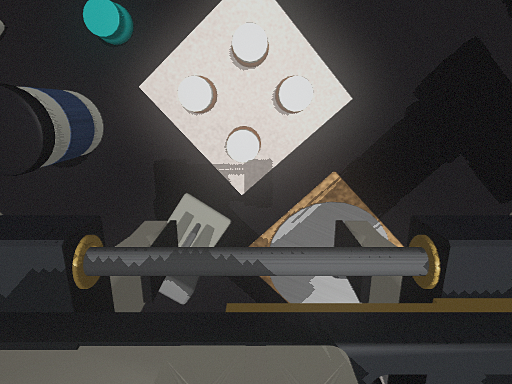

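Wrist view: the four caps are at (250,43), (198,93), (295,93) and (243,144). The stand is at (185,250), and the handle is not visible there. I check whether it should be hidden by the finger.

Run:
```python
from h import *
W=ctrl.camera_model("wrist")
for z in (.13,.154,.178): print("handle",z,[proj(W,[.667+a*.98-b*.19,-.182+a*.19+b*.98,z]).round(0) for a,b in ((-.013,-.032),(-.013,.032),(.013,.032),(.013,-.032))])
im=cv2.imread("pics/w8.png");h=cv2.cvtColor(im,cv2.COLOR_BGR2HSV)
for x,y in [(250,38),(198,93),(300,93),(243,144),(250,95),(220,60),(270,120),(300,60),(256,140)]: print((x,y),h[y,x])
p=ctrl.snapshot("top");m=ctrl.camera_model("top");c=proj(m,[.667,-.182,.15]).astype(int)
cv2.imwrite("pics/c9.png",np.hstack([cv2.resize(p[c[1]-40:c[1]+40,c[0]-50:c[0]+50,::-1],(400,320)),cv2.resize(im[180:320,100:275],(400,320))]))
```

```text
handle 0.13 [array([159., 246.]), array([201., 270.]), array([191., 285.]), array([149., 261.])]
handle 0.154 [array([152., 254.]), array([198., 281.]), array([187., 296.]), array([142., 270.])]
handle 0.178 [array([146., 264.]), array([194., 292.]), array([183., 308.]), array([135., 281.])]
(250, 38) [ 90   1 219]
(198, 93) [ 60   1 220]
(300, 93) [105   2 220]
(243, 144) [ 60   1 220]
(250, 95) [ 16  13 220]
(220, 60) [ 15  19 215]
(270, 120) [ 13  14 220]
(300, 60) [ 14  13 216]
(256, 140) [ 90   2 223]
```

View pics/c9.png

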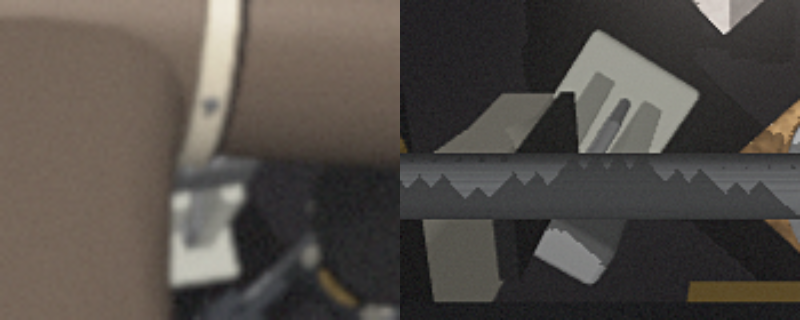

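The lifter is on the stand: its rod shows in the slot and its handle just beyond the finger bar. Now I measure the caps.

```bash
sed -i 's/m=((hsv.*/hb=cv2.cvtColor(cv2.GaussianBlur(im,(5,5),0),cv2.COLOR_RGB2HSV).astype(int); m=((hb[...,1]<8)\&(hb[...,2]>185)).astype(np.uint8); m=cv2.morphologyEx(m,cv2.MORPH_OPEN,np.ones((3,3)))/' h.py
python3 -c "
from h import *
jars()"
```

```text
21.58 [ 0.4998 -0.2006  0.3301] [-1.7999e+02  1.0000e-02 -1.3515e+02] [0.5 0.5 0.6] 0.0876 [ -1.    4.6  -6.6  -0.  -78.8 -44.1]
cap [ 0.3951 -0.3126  0.047 ] dia 0.055 fill 0.82 [251.  40.]
cap [ 0.3982 -0.2209  0.047 ] dia 0.05 fill 0.93 [297.  93.]
cap [ 0.4973 -0.3213  0.047 ] dia 0.049 fill 0.92 [194.  92.]
cap [ 0.5032 -0.2231  0.047 ] dia 0.046 fill 0.97 [243. 146.]
```

step_arm([
  [0,[4,-22,-30],[0,0,0]],
  [0,[4,-22,-70],[0,0,0]],
  [0,[4,-22,-110],[0,0,0]],
  [0,[4,-22,-150],[0,0,0]],
  [0,[4,-22,-190],[0,0,0]],
])

```text
clock: 22.05
tool_pos: [0.5037, -0.2227, 0.1385]
orientation: [-180.0, 0.0, -135.2]
force: [0.3, 0.7, 0.2]
opening: 0.0878
gripper_force: 0.0
```

step_arm([
  [0,[0,0,-35],[0,0,0]],
  [0,[0,0,-65],[0,0,0]],
  [0,[0,0,-95],[0,0,0]],
  [0,[0,0,-115],[0,0,0]],
  [0,[0,0,-129],[0,0,0]],
])

```text
clock: 22.47
tool_pos: [0.5026, -0.2224, 0.0083]
orientation: [179.8, -0.1, -135.2]
force: [-0.4, 0.5, 0.0]
opening: 0.0874
gripper_force: 0.0
```

step_arm([
  [0,[0,0,0],[0,0,0]],
  [0.4,[0,0,0],[0,0,0]],
  [1,[0,0,0],[0,0,0]],
  [1,[0,0,0],[0,0,0]],
  [1,[0,0,0],[0,0,0]],
])

```text
clock: 22.88
tool_pos: [0.5048, -0.2227, 0.0123]
orientation: [-179.9, 0.1, -135.2]
force: [-0.6, -0.8, 1.4]
opening: 0.0663
gripper_force: 0.0
```

step_arm([
  [1,[0,0,0],[0,0,0]],
  [1,[0,0,0],[0,0,0]],
  [1,[0,0,0],[0,0,0]],
  [1,[0,0,0],[0,0,0]],
  [1,[0,0,0],[0,0,0]],
])

```text
clock: 23.3
tool_pos: [0.5043, -0.2226, 0.0117]
orientation: [-180.0, 0.0, -135.2]
force: [-2.0, 1.4, 6.6]
opening: 0.0517
gripper_force: 30.0
```

step_arm([
  [1,[0,0,15],[0,0,0]],
  [1,[0,0,45],[0,0,0]],
  [1,[0,0,80],[0,0,0]],
  [1,[0,0,120],[0,0,0]],
  [1,[0,10,160],[0,0,0]],
])

```text
clock: 23.72
tool_pos: [0.5029, -0.2132, 0.1722]
orientation: [179.9, -0.1, -135.3]
force: [1.1, -0.2, -1.1]
opening: 0.0516
gripper_force: 30.0
```

step_arm([
  [1,[4,30,15],[0,0,0]],
  [1,[9,67,20],[0,0,0]],
  [1,[14,106,20],[0,0,0]],
  [1,[19,145,20],[0,0,0]],
  [1,[25,184,20],[0,0,0]],
])

```text
clock: 24.13
tool_pos: [0.5283, -0.027, 0.1913]
orientation: [180.0, 0.0, -135.3]
force: [0.9, -0.2, -1.3]
opening: 0.0521
gripper_force: 30.0
```

step_arm([
  [1,[5,39,0],[0,0,0]],
  [1,[10,78,0],[0,0,0]],
  [1,[16,117,0],[0,0,0]],
  [1,[22,156,0],[0,0,0]],
  [1,[27,195,0],[0,0,0]],
])

```text
clock: 24.55
tool_pos: [0.5555, 0.1684, 0.1909]
orientation: [180.0, -0.0, -135.3]
force: [1.1, -1.4, -1.2]
opening: 0.052
gripper_force: 30.0
```

step_arm([
  [1,[6,39,0],[0,0,0]],
  [1,[12,78,0],[0,0,0]],
  [1,[18,117,0],[0,0,0]],
  [1,[24,156,0],[0,0,0]],
  [1,[27,186,0],[0,0,0]],
])

```text
clock: 24.97
tool_pos: [0.5827, 0.3552, 0.1902]
orientation: [180.0, -0.0, -135.2]
force: [0.0, -0.2, -1.2]
opening: 0.0521
gripper_force: 30.0
```

Run:
```python
from h import *
st();W=ctrl.camera_model("wrist");im=ctrl.snapshot("wrist");cv2.imwrite("pics/w10.png",im[...,::-1])
```

```text
24.97 [0.5827 0.3552 0.1902] [ 1.7999e+02 -3.0000e-02 -1.3522e+02] [ 0.  -0.2 -1.2] 0.0521 [ 47.7  22.5  -1.1  -0.  -66.4 -92.9]
```

View pics/w10.png

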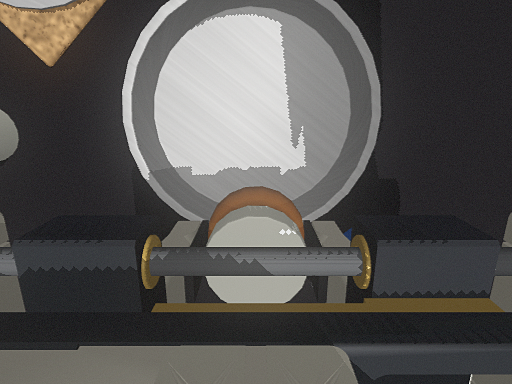

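The pot's rim spans columns 123–380 around row 100 and the floor is empty. The held jar is upright in the fingers at (256,240). I fit the rim circle.

```bash
cat > rim.py <<'E'
from h import *
W=ctrl.camera_model("wrist");im=cv2.imread("pics/w10.png");g=cv2.GaussianBlur(cv2.cvtColor(im,cv2.COLOR_BGR2GRAY),(3,3),0)
P=[]
for r in range(45,150,3):
    row=g[r,105:400]>85; i=np.flatnonzero(row)
    P+= [onz(W,(105+i[0],r),.1)[:2],onz(W,(105+i[-1],r),.1)[:2]]
P=np.array(P)
for _ in range(3):
    A=np.c_[2*P,np.ones(len(P))];s=np.linalg.lstsq(A,(P**2).sum(1),rcond=None)[0];R=np.sqrt(s[2]+s[0]**2+s[1]**2)
    e=abs(np.linalg.norm(P-s[:2],axis=1)-R);P=P[e<max(np.median(e)*2.5,.001)]
print(s[:2].round(4),"R",R.round(4),len(P),e.max().round(4))
E
python3 rim.py
```

```text
[0.5427 0.3144] R 0.1014 70 0.0006
```

step_arm([
  [1,[0,-1,-15],[0,0,0]],
  [1,[0,-1,-45],[0,0,0]],
  [1,[0,-1,-75],[0,0,0]],
  [1,[0,-1,-100],[0,0,0]],
  [1,[0,-1,-115],[0,0,0]],
])

```text
clock: 25.43
tool_pos: [0.5811, 0.35, 0.0722]
orientation: [180.0, -0.3, -135.3]
force: [-0.6, -0.2, -0.8]
opening: 0.0521
gripper_force: 30.0
```

step_arm([
  [1,[0,0,-6],[0,0,0]],
  [1,[0,0,-12],[0,0,0]],
  [1,[0,0,-17],[0,0,0]],
  [1,[0,0,-20],[0,0,0]],
  [1,[0,0,-20],[0,0,0]],
])

```text
clock: 25.85
tool_pos: [0.583, 0.3515, 0.0562]
orientation: [180.0, 0.0, -135.3]
force: [-1.5, -0.2, -1.2]
opening: 0.0517
gripper_force: 30.0
```

step_arm([
  [1,[0,0,-1],[0,0,0]],
  [1,[0,0,-1.5],[0,0,0]],
  [0.6,[0,0,-1.5],[0,0,0]],
  [0.4,[0,0,-1.5],[0,0,0]],
  [0.25,[0,0,-1.5],[0,0,0]],
])

```text
clock: 26.27
tool_pos: [0.583, 0.3515, 0.0549]
orientation: [-180.0, 0.0, -135.3]
force: [0.1, -0.6, 0.1]
opening: 0.0552
gripper_force: 0.0
```

step_arm([
  [0.25,[0,0,0],[0,0,0]],
  [0.25,[0,0,0],[0,0,0]],
  [0.25,[0,0,10],[0,0,0]],
  [0.25,[0,0,35],[0,0,0]],
  [0.25,[0,0,70],[0,0,0]],
])

```text
clock: 26.68
tool_pos: [0.5814, 0.3502, 0.1229]
orientation: [180.0, -0.3, -135.3]
force: [0.7, 1.3, -0.3]
opening: 0.0657
gripper_force: 0.0
```

step_arm([
  [0,[0,-20,38],[0,0,0.12]],
  [0,[-10,-60,70],[0,0,0.24]],
  [0,[-20,-100,90],[0,0,0.36]],
  [0,[-30,-140,110],[0,0,0.48]],
  [0,[-40,-180,130],[0,0,0.6]],
])

```text
clock: 27.1
tool_pos: [0.5475, 0.1908, 0.2461]
orientation: [-179.9, 0.1, -100.5]
force: [0.6, 0.2, 0.9]
opening: 0.0869
gripper_force: 0.0
```

step_arm([
  [0,[-5,-40,15],[0,0,0.12]],
  [0,[-10,-80,30],[0,0,0.24]],
  [0,[-15,-120,40],[0,0,0.36]],
  [0,[-20,-160,40],[0,0,0.48]],
  [0,[-25,-200,40],[0,0,0.6]],
])

```text
clock: 27.52
tool_pos: [0.5233, -0.0056, 0.2863]
orientation: [-179.8, -0.0, -66.7]
force: [1.1, -0.4, -0.1]
opening: 0.0876
gripper_force: 0.0
```

step_arm([
  [0,[-14,-36,0],[0,0,0.1]],
  [0,[-28,-72,0],[0,0,0.2]],
  [0,[-42,-100,0],[0,0,0.3]],
  [0,[-56,-112,0],[0,0,0.37]],
  [0,[-58,-112,0],[0,0,0.37]],
])

```text
clock: 27.93
tool_pos: [0.4635, -0.1181, 0.2852]
orientation: [-180.0, -0.0, -45.7]
force: [-0.0, 0.3, 0.5]
opening: 0.0876
gripper_force: 0.0
```

```bash
python3 -c "
from h import *
jars()"
```

```text
27.93 [ 0.4635 -0.1181  0.2852] [-1.7995e+02 -4.0000e-02 -4.5730e+01] [-0.   0.3  0.5] 0.0876 [  9.4  -0.5 -17.7   0.  -72.7  34.9]
cap [ 0.6323 -0.1995  0.047 ] dia 0.057 fill 0.42 [201.  11.]
cap [ 0.4967 -0.3213  0.047 ] dia 0.052 fill 0.84 [358.  18.]
cap [ 0.6679 -0.1498  0.047 ] dia 0.055 fill 0.28 [150.  21.]
cap [ 0.3973 -0.3125  0.047 ] dia 0.051 fill 0.88 [405.  86.]
cap [ 0.3994 -0.2217  0.047 ] dia 0.049 fill 0.92 [348. 138.]
```

step_arm([
  [0,[6,-36,-10],[0,0,0]],
  [0,[13,-75,-20],[0,0,0]],
  [0,[20,-114,-30],[0,0,0]],
  [0,[26,-154,-40],[0,0,0]],
  [0,[33.5,-193,-50],[0,0,0]],
])

```text
clock: 28.4
tool_pos: [0.5, -0.3101, 0.2342]
orientation: [-180.0, -0.1, -45.8]
force: [1.2, 1.0, 0.8]
opening: 0.0876
gripper_force: 0.0
```

step_arm([
  [0,[0,-9,-20],[0,0,0]],
  [0,[0,-9,-55],[0,0,0]],
  [0,[0,-9,-95],[0,0,0]],
  [0,[0,-9,-130],[0,0,0]],
  [0,[0,-9,-165],[0,0,0]],
])

```text
clock: 28.82
tool_pos: [0.4998, -0.3174, 0.0678]
orientation: [-180.0, -0.0, -45.9]
force: [0.7, -0.3, -0.6]
opening: 0.0875
gripper_force: 0.0
```

step_arm([
  [0,[0,0,-20],[0,0,0]],
  [0,[0,0,-40],[0,0,0]],
  [0,[0,0,-52],[0,0,0]],
  [0,[0,0,-59],[0,0,0]],
  [0.3,[0,0,-59],[0,0,0]],
])

```text
clock: 29.23
tool_pos: [0.499, -0.3171, 0.0086]
orientation: [179.9, 0.1, -45.8]
force: [-0.6, 0.5, 0.6]
opening: 0.0846
gripper_force: 0.0
```

step_arm([
  [1,[0,0,0],[0,0,0]],
  [1,[0,0,0],[0,0,0]],
  [1,[0,0,0],[0,0,0]],
  [1,[0,0,0],[0,0,0]],
  [1,[0,0,0],[0,0,0]],
])

```text
clock: 29.65
tool_pos: [0.4995, -0.3179, 0.0108]
orientation: [-180.0, -0.1, -45.8]
force: [-0.5, 0.8, 1.9]
opening: 0.0529
gripper_force: 7.9
```

step_arm([
  [1,[0,0,0],[0,0,0]],
  [1,[0,0,0],[0,0,0]],
  [1,[0,0,0],[0,0,0]],
  [1,[0,0,0],[0,0,0]],
  [1,[0,0,0],[0,0,0]],
])

```text
clock: 30.07
tool_pos: [0.4995, -0.3179, 0.0108]
orientation: [-180.0, -0.1, -45.8]
force: [-1.6, 0.8, 6.6]
opening: 0.0521
gripper_force: 30.0
```

step_arm([
  [1,[0,0,15],[0,0,0]],
  [1,[0,0,45],[0,0,0]],
  [1,[0,5,80],[0,0,0]],
  [1,[0,15,120],[0,0,0]],
  [1,[0,30,155],[0,0,0]],
])

```text
clock: 30.48
tool_pos: [0.4989, -0.288, 0.1668]
orientation: [180.0, -0.0, -45.9]
force: [1.2, -0.3, -0.7]
opening: 0.0524
gripper_force: 30.0
```

step_arm([
  [1,[0,38,15],[0,0,0]],
  [1,[0,77,25],[0,0,0]],
  [1,[0,117,25],[0,0,0]],
  [1,[0,157,25],[0,0,0]],
  [1,[0,197,25],[0,0,0]],
])

```text
clock: 30.9
tool_pos: [0.4986, -0.089, 0.1903]
orientation: [-179.9, -0.0, -45.9]
force: [1.3, -0.3, -1.0]
opening: 0.0519
gripper_force: 30.0
```

step_arm([
  [1,[0,40,0],[0,0,0]],
  [1,[0,80,0],[0,0,0]],
  [1,[0,120,0],[0,0,0]],
  [1,[0,160,0],[0,0,0]],
  [1,[0,200,0],[0,0,0]],
])

```text
clock: 31.32
tool_pos: [0.4985, 0.1112, 0.1901]
orientation: [-180.0, 0.0, -45.8]
force: [1.0, -0.7, -2.5]
opening: 0.0522
gripper_force: 30.0
```

step_arm([
  [1,[0,40,0],[0,0,0]],
  [1,[0,80,0],[0,0,0]],
  [1,[1,120,0],[0,0,0]],
  [1,[1,160,0],[0,0,0]],
  [1,[1,200,0],[0,0,0]],
])

```text
clock: 31.73
tool_pos: [0.4995, 0.3112, 0.1899]
orientation: [-180.0, 0.0, -45.8]
force: [1.4, -0.9, -0.7]
opening: 0.0516
gripper_force: 30.0
```

step_arm([
  [1,[1,25,0],[0,0,0]],
  [1,[1,44,0],[0,0,0]],
  [1,[1,44,-10],[0,0,0]],
  [1,[1,44,-30],[0,0,0]],
  [1,[1,44,-50],[0,0,0]],
])

```text
clock: 32.15
tool_pos: [0.5011, 0.3532, 0.1395]
orientation: [-179.9, 0.0, -45.8]
force: [0.0, -0.3, -2.7]
opening: 0.0521
gripper_force: 30.0
```

step_arm([
  [1,[0,0,-20],[0,0,0]],
  [1,[0,0,-40],[0,0,0]],
  [1,[0,0,-57],[0,0,0]],
  [1,[0,0,-70],[0,0,0]],
  [1,[0,0,-78],[0,0,0]],
])

```text
clock: 32.57
tool_pos: [0.5005, 0.3515, 0.06]
orientation: [179.8, -0.0, -45.9]
force: [-0.0, -0.0, -1.1]
opening: 0.052
gripper_force: 30.0
```

step_arm([
  [1,[0,0,-3],[0,0,0]],
  [1,[0,0,-6],[0,0,0]],
  [1,[0,0,-8],[0,0,0]],
  [1,[0,0,-8],[0,0,0]],
  [1,[0,0,-8],[0,0,0]],
])

```text
clock: 32.98
tool_pos: [0.5015, 0.3535, 0.0546]
orientation: [-179.9, 0.0, -45.8]
force: [0.3, -0.0, -1.6]
opening: 0.0523
gripper_force: 30.0
```

step_arm([
  [1,[0,0,-1],[0,0,0]],
  [0.6,[0,0,-1],[0,0,0]],
  [0.4,[0,0,-1],[0,0,0]],
  [0.25,[0,0,-1],[0,0,0]],
  [0.25,[0,0,-1],[0,0,0]],
])

```text
clock: 33.4
tool_pos: [0.5014, 0.3535, 0.0532]
orientation: [-180.0, -0.0, -45.8]
force: [-0.3, -0.4, 0.6]
opening: 0.0611
gripper_force: 0.0
```

step_arm([
  [0.25,[0,0,0],[0,0,0]],
  [0.25,[0,0,0],[0,0,0]],
  [0.25,[0,0,10],[0,0,0]],
  [0.25,[0,0,35],[0,0,0]],
  [0.25,[0,0,70],[0,0,0]],
])

```text
clock: 33.82
tool_pos: [0.4999, 0.3518, 0.1217]
orientation: [179.7, -0.0, -45.8]
force: [0.1, 1.1, 0.0]
opening: 0.0658
gripper_force: 0.0
```

step_arm([
  [0,[0,-20,38],[0,0,-0.12]],
  [0,[0,-55,70],[0,0,-0.24]],
  [0,[0,-95,90],[0,0,-0.36]],
  [0,[-5,-135,110],[0,0,-0.48]],
  [0,[-10,-175,130],[0,0,-0.6]],
])

```text
clock: 34.23
tool_pos: [0.4927, 0.1914, 0.2477]
orientation: [-179.9, 0.0, -80.5]
force: [1.2, -0.7, 0.0]
opening: 0.0868
gripper_force: 0.0
```

step_arm([
  [0,[-2,-40,15],[0,0,-0.12]],
  [0,[-5,-80,30],[0,0,-0.24]],
  [0,[-7,-120,40],[0,0,-0.36]],
  [0,[-10,-160,40],[0,0,-0.48]],
  [0,[-10,-200,40],[0,0,-0.6]],
])

```text
clock: 34.65
tool_pos: [0.4823, -0.009, 0.2879]
orientation: [-179.9, 0.1, -114.9]
force: [0.9, 0.6, -1.3]
opening: 0.0874
gripper_force: 0.0
```

step_arm([
  [0,[-5,-38,0],[0,0,-0.1]],
  [0,[-10,-76,0],[0,0,-0.2]],
  [0,[-15,-114,0],[0,0,-0.3]],
  [0,[-15,-140,0],[0,0,-0.37]],
  [0,[-15,-145,0],[0,0,-0.37]],
])

```text
clock: 35.07
tool_pos: [0.4671, -0.1555, 0.2866]
orientation: [-179.9, 0.0, -136.2]
force: [0.5, 0.2, 0.6]
opening: 0.0878
gripper_force: 0.0
```

```bash
python3 -c "
from h import *
jars()"
```

```text
35.07 [ 0.4671 -0.1555  0.2866] [-179.95    0.   -136.19] [0.5 0.2 0.6] 0.0878 [  4.6   0.9 -16.1   0.  -72.9 -50.8]
cap [ 0.397  -0.3121  0.047 ] dia 0.052 fill 0.9 [201.  27.]
cap [ 0.4249 -0.2644  0.047 ] dia 0.049 fill 0.94 [215.  75.]
cap [ 0.366  -0.1741  0.047 ] dia 0.034 fill 0.38 [301.  92.]
cap [ 0.6356 -0.2191  0.047 ] dia 0.043 fill 0.31 [138. 216.]
```

Jar C has been knocked to (0.425,-0.264), close beside D. I grasp it across their line (yaw -120).

step_arm([
  [0,[-12,-32,-10],[0,0,0.1]],
  [0,[-25,-64,-25],[0,0,0.2]],
  [0,[-37,-96,-45],[0,0,0.28]],
  [0,[-42,-108.5,-75],[0,0,0.28]],
  [0,[-42,-108.5,-110],[0,0,0.28]],
])

```text
clock: 35.53
tool_pos: [0.4262, -0.2623, 0.1766]
orientation: [-179.8, 0.0, -119.7]
force: [1.5, 1.5, -1.9]
opening: 0.0876
gripper_force: 0.0
```

step_arm([
  [0,[0,0,-30],[0,0,0]],
  [0,[0,0,-60],[0,0,0]],
  [0,[0,0,-80],[0,0,0]],
  [0,[0,0,-95],[0,0,0]],
  [0,[0,0,-100],[0,0,0]],
])

```text
clock: 35.95
tool_pos: [0.425, -0.2595, 0.0738]
orientation: [179.8, -0.0, -119.6]
force: [-0.7, -0.2, 1.1]
opening: 0.0874
gripper_force: 0.0
```

step_arm([
  [0,[0,0,-20],[0,0,0]],
  [0,[0,0,-40],[0,0,0]],
  [0,[0,0,-55],[0,0,0]],
  [0,[0,0,-66],[0,0,0]],
  [0.3,[0,0,-66],[0,0,0]],
])

```text
clock: 36.37
tool_pos: [0.4255, -0.2599, 0.0086]
orientation: [179.9, -0.0, -119.7]
force: [-0.2, 0.1, -0.5]
opening: 0.0847
gripper_force: 0.0
```

step_arm([
  [0.6,[0,0,0],[0,0,0]],
  [1,[0,0,0],[0,0,0]],
  [1,[0,0,0],[0,0,0]],
  [1,[0,0,0],[0,0,0]],
  [1,[0,0,0],[0,0,0]],
])

```text
clock: 36.78
tool_pos: [0.4266, -0.2608, 0.0105]
orientation: [-179.9, 0.0, -119.7]
force: [0.8, 0.1, 2.4]
opening: 0.0532
gripper_force: 8.2
```

step_arm([
  [1,[0,0,0],[0,0,0]],
  [1,[0,0,0],[0,0,0]],
  [1,[0,0,0],[0,0,0]],
  [1,[0,0,0],[0,0,0]],
  [1,[0,0,0],[0,0,0]],
])

```text
clock: 37.2
tool_pos: [0.4266, -0.2608, 0.0105]
orientation: [-179.9, 0.0, -119.7]
force: [-0.6, 2.1, 6.2]
opening: 0.0521
gripper_force: 30.0
```

step_arm([
  [1,[0,0,15],[0,0,0]],
  [1,[0,0,45],[0,0,0]],
  [1,[0,5,80],[0,0,0]],
  [1,[2,15,120],[0,0,0]],
  [1,[4,32,155],[0,0,0]],
])

```text
clock: 37.62
tool_pos: [0.4294, -0.229, 0.1667]
orientation: [180.0, -0.0, -119.8]
force: [1.5, 0.1, -1.2]
opening: 0.0522
gripper_force: 30.0
```

step_arm([
  [1,[5,38,15],[0,0,-0.05]],
  [1,[10,77,25],[0,0,-0.12]],
  [1,[16,116,25],[0,0,-0.2]],
  [1,[21,155,25],[0,0,-0.28]],
  [1,[27,194,25],[0,0,-0.28]],
])

```text
clock: 38.03
tool_pos: [0.4563, -0.033, 0.1901]
orientation: [180.0, 0.1, -136.1]
force: [1.5, -0.2, -1.7]
opening: 0.052
gripper_force: 30.0
```

step_arm([
  [1,[5,39,0],[0,0,0]],
  [1,[11,78,0],[0,0,0]],
  [1,[16,117,0],[0,0,0]],
  [1,[22,156,0],[0,0,0]],
  [1,[27,195,0],[0,0,0]],
])

```text
clock: 38.45
tool_pos: [0.4835, 0.1622, 0.1897]
orientation: [180.0, 0.0, -135.8]
force: [1.9, -0.2, -1.4]
opening: 0.052
gripper_force: 30.0
```

step_arm([
  [1,[5,35,0],[0,0,0]],
  [1,[10,70,0],[0,0,0]],
  [1,[14,95,0],[0,0,0]],
  [1,[16,111,0],[0,0,0]],
  [1,[16,111,0],[0,0,0]],
])

```text
clock: 38.87
tool_pos: [0.5, 0.2738, 0.1889]
orientation: [180.0, -0.0, -135.7]
force: [0.4, 0.4, -1.0]
opening: 0.0522
gripper_force: 30.0
```

```bash
python3 -c "
from h import *
jars(z=.089,save='pics/w11.png')"
```

```text
38.87 [0.5    0.2738 0.1889] [ 1.8000e+02 -4.0000e-02 -1.3566e+02] [ 0.4  0.4 -1. ] 0.0522 [ 48.4  12.4 -15.9  -0.  -61.8 -94. ]
cap [0.5262 0.0955 0.089 ] dia 0.141 fill 0.61 [69. 58.]
cap [0.4911 0.254  0.089 ] dia 0.134 fill 0.21 [246. 166.]
cap [0.5995 0.3161 0.089 ] dia 0.033 fill 0.28 [214. 290.]
```

step_arm([
  [1,[1,-1.5,-15],[0,0,0]],
  [1,[1,-1.5,-45],[0,0,0]],
  [1,[1,-1.5,-75],[0,0,0]],
  [1,[1,-1.5,-100],[0,0,0]],
  [1,[1,-1.5,-118],[0,0,0]],
])

```text
clock: 39.33
tool_pos: [0.4997, 0.2674, 0.0695]
orientation: [180.0, -0.2, -135.9]
force: [-0.5, 0.0, -1.0]
opening: 0.052
gripper_force: 30.0
```

step_arm([
  [1,[0,0,-6],[0,0,0]],
  [1,[0,0,-11],[0,0,0]],
  [1,[0,0,-15],[0,0,0]],
  [1,[0,0,-17],[0,0,0]],
  [1,[0,0,-17],[0,0,0]],
])

```text
clock: 39.75
tool_pos: [0.5013, 0.2699, 0.0553]
orientation: [180.0, 0.1, -135.8]
force: [0.5, -0.2, -1.6]
opening: 0.0523
gripper_force: 30.0
```

step_arm([
  [1,[0,0,-1.5],[0,0,0]],
  [1,[0,0,-2],[0,0,0]],
  [0.5,[0,0,-2],[0,0,0]],
  [0.25,[0,0,-2],[0,0,0]],
  [0.25,[0,0,-2],[0,0,0]],
])

```text
clock: 40.17
tool_pos: [0.5012, 0.2701, 0.053]
orientation: [-180.0, 0.0, -135.8]
force: [0.4, -0.2, 0.2]
opening: 0.0605
gripper_force: 0.0
```

step_arm([
  [0.25,[0,0,0],[0,0,0]],
  [0.25,[0,0,0],[0,0,0]],
  [0.25,[0,0,10],[0,0,0]],
  [0.25,[0,0,35],[0,0,0]],
  [0.25,[0,0,70],[0,0,0]],
])

```text
clock: 40.58
tool_pos: [0.4996, 0.2685, 0.1216]
orientation: [180.0, -0.3, -135.8]
force: [0.2, 0.8, -0.5]
opening: 0.0657
gripper_force: 0.0
```

step_arm([
  [0,[0,-10,38],[0,0,0.12]],
  [0,[0,-40,70],[0,0,0.24]],
  [0,[0,-75,90],[0,0,0.36]],
  [0,[-5,-110,110],[0,0,0.48]],
  [0,[-10,-145,130],[0,0,0.6]],
])

```text
clock: 41.0
tool_pos: [0.4905, 0.1234, 0.2549]
orientation: [-179.9, 0.1, -101.0]
force: [0.2, -0.5, 0.3]
opening: 0.087
gripper_force: 0.0
```

step_arm([
  [0,[-4,-30,15],[0,0,0.12]],
  [0,[-8,-65,30],[0,0,0.24]],
  [0,[-12,-100,35],[0,0,0.36]],
  [0,[-16,-135,35],[0,0,0.48]],
  [0,[-20,-170,35],[0,0,0.6]],
])

```text
clock: 41.42
tool_pos: [0.4709, -0.0437, 0.2894]
orientation: [-179.9, -0.0, -67.3]
force: [0.7, -0.2, -0.1]
opening: 0.0871
gripper_force: 0.0
```

step_arm([
  [0,[-4,-25,0],[0,0,0.1]],
  [0,[-8,-50,0],[0,0,0.2]],
  [0,[-12,-75,0],[0,0,0.3]],
  [0,[-15,-95,0],[0,0,0.37]],
  [0,[-15,-95,0],[0,0,0.37]],
])

```text
clock: 41.83
tool_pos: [0.4555, -0.1397, 0.2886]
orientation: [-180.0, -0.0, -46.3]
force: [-0.5, 0.0, 0.5]
opening: 0.0877
gripper_force: 0.0
```

```bash
python3 -c "
from h import *
jars()"
```

```text
41.83 [ 0.4555 -0.1397  0.2886] [-1.800e+02 -4.000e-02 -4.629e+01] [-0.5  0.   0.5] 0.0877 [  6.7  -0.8 -17.5   0.  -73.2  37. ]
cap [ 0.6311 -0.208   0.047 ] dia 0.043 fill 0.6 [188.  17.]
cap [ 0.6642 -0.1454  0.047 ] dia 0.059 fill 0.23 [133.  38.]
cap [ 0.3986 -0.3122  0.047 ] dia 0.05 fill 0.9 [384.  92.]
```

step_arm([
  [0,[-12,-36,-10],[0,0,0]],
  [0,[-24,-72,-20],[0,0,0]],
  [0,[-37,-110,-35],[0,0,0]],
  [0,[-49,-146,-60],[0,0,0]],
  [0,[-57.5,-172,-90],[0,0,0]],
])

```text
clock: 42.3
tool_pos: [0.4003, -0.3085, 0.202]
orientation: [-179.9, -0.3, -46.5]
force: [2.0, 0.4, 0.2]
opening: 0.0875
gripper_force: 0.0
```

step_arm([
  [0,[0,0,-35],[0,0,0]],
  [0,[0,0,-70],[0,0,0]],
  [0,[0,0,-100],[0,0,0]],
  [0,[0,0,-120],[0,0,0]],
  [0,[0,0,-130],[0,0,0]],
])

```text
clock: 42.72
tool_pos: [0.3985, -0.3057, 0.0681]
orientation: [179.9, 0.2, -46.5]
force: [-0.0, -0.2, 0.5]
opening: 0.0876
gripper_force: 0.0
```

step_arm([
  [0,[0,0,-20],[0,0,0]],
  [0,[0,0,-35],[0,0,0]],
  [0,[0,0,-48],[0,0,0]],
  [0,[0,0,-58],[0,0,0]],
  [0.3,[0,0,-58],[0,0,0]],
])

```text
clock: 43.13
tool_pos: [0.3997, -0.3061, 0.0115]
orientation: [180.0, 0.1, -46.4]
force: [0.2, 0.5, -0.2]
opening: 0.0851
gripper_force: 0.0
```

step_arm([
  [0.6,[0,0,0],[0,0,0]],
  [1,[0,0,0],[0,0,0]],
  [1,[0,0,0],[0,0,0]],
  [1,[0,0,0],[0,0,0]],
  [1,[0,0,0],[0,0,0]],
])

```text
clock: 43.55
tool_pos: [0.4, -0.3068, 0.0131]
orientation: [-180.0, -0.1, -46.4]
force: [-0.8, 0.0, 1.4]
opening: 0.053
gripper_force: 2.4
```

step_arm([
  [1,[0,0,0],[0,0,0]],
  [1,[0,0,0],[0,0,0]],
  [1,[0,0,0],[0,0,0]],
  [1,[0,0,0],[0,0,0]],
  [1,[0,0,0],[0,0,0]],
])

```text
clock: 43.97
tool_pos: [0.4, -0.3069, 0.0131]
orientation: [-180.0, -0.0, -46.4]
force: [-1.8, 0.8, 6.6]
opening: 0.0515
gripper_force: 30.0
```

step_arm([
  [1,[0,0,15],[0,0,0]],
  [1,[0,0,45],[0,0,0]],
  [1,[2,5,80],[0,0,0]],
  [1,[5,15,120],[0,0,0]],
  [1,[10,32,155],[0,0,0]],
])

```text
clock: 44.38
tool_pos: [0.4093, -0.2749, 0.1694]
orientation: [180.0, -0.0, -46.5]
force: [1.8, 0.6, -1.3]
opening: 0.0513
gripper_force: 30.0
```

step_arm([
  [1,[12,36,15],[0,0,0]],
  [1,[24,73,25],[0,0,0]],
  [1,[36,110,25],[0,0,0]],
  [1,[48,147,25],[0,0,0]],
  [1,[60,184,25],[0,0,0]],
])

```text
clock: 44.8
tool_pos: [0.4697, -0.0888, 0.1928]
orientation: [-179.9, -0.0, -46.5]
force: [1.4, -0.1, -1.5]
opening: 0.0512
gripper_force: 30.0
```

step_arm([
  [1,[12,37,0],[0,0,0]],
  [1,[24,74,0],[0,0,0]],
  [1,[36,111,0],[0,0,0]],
  [1,[48,148,0],[0,0,0]],
  [1,[60,185,0],[0,0,0]],
])

```text
clock: 45.22
tool_pos: [0.5296, 0.0964, 0.1924]
orientation: [-180.0, 0.0, -46.4]
force: [0.6, -1.5, -1.2]
opening: 0.0518
gripper_force: 30.0
```

step_arm([
  [1,[12,37,0],[0,0,0]],
  [1,[24,80,0],[0,0,0]],
  [1,[36,120,0],[0,0,0]],
  [1,[46,153,0],[0,0,0]],
  [1,[53,177,0],[0,0,0]],
])

```text
clock: 45.63
tool_pos: [0.583, 0.2746, 0.1916]
orientation: [180.0, 0.0, -46.3]
force: [1.2, -0.2, -1.6]
opening: 0.0513
gripper_force: 30.0
```

step_arm([
  [1,[0,0,0],[0,0,0]],
  [1,[0,0,0],[0,0,0]],
  [1,[0,0,0],[0,0,0]],
  [1,[0,0,0],[0,0,0]],
  [1,[0,0,0],[0,0,0]],
])

```text
clock: 46.05
tool_pos: [0.5826, 0.2703, 0.1927]
orientation: [-180.0, 0.0, -46.5]
force: [-0.1, 0.2, -1.7]
opening: 0.0516
gripper_force: 30.0
```

Down from 0.1925 to about 0.056.

step_arm([
  [1,[0,0,-15],[0,0,0]],
  [1,[0,0,-45],[0,0,0]],
  [1,[0,0,-75],[0,0,0]],
  [1,[0,0,-100],[0,0,0]],
  [1,[0,0,-118],[0,0,0]],
])

```text
clock: 46.47
tool_pos: [0.5818, 0.2697, 0.0724]
orientation: [179.9, 0.0, -46.5]
force: [-1.2, 0.3, -0.9]
opening: 0.0512
gripper_force: 30.0
```

step_arm([
  [1,[0,0,-6],[0,0,0]],
  [1,[0,0,-11],[0,0,0]],
  [1,[0,0,-15],[0,0,0]],
  [1,[0,0,-17],[0,0,0]],
  [1,[0,0,-17],[0,0,0]],
])

```text
clock: 46.88
tool_pos: [0.5831, 0.2715, 0.0581]
orientation: [-179.9, -0.0, -46.4]
force: [-0.7, 0.1, -1.1]
opening: 0.0513
gripper_force: 30.0
```

step_arm([
  [1,[0,0,-1],[0,0,0]],
  [1,[0,0,-2],[0,0,0]],
  [1,[0,0,-2],[0,0,0]],
  [1,[0,0,-2],[0,0,0]],
  [1,[0,0,-2],[0,0,0]],
])

```text
clock: 47.3
tool_pos: [0.5828, 0.2714, 0.0556]
orientation: [-180.0, -0.0, -46.4]
force: [-0.2, 0.3, -1.3]
opening: 0.0518
gripper_force: 30.0
```

step_arm([
  [0.6,[0,0,0],[0,0,0]],
  [0.4,[0,0,0],[0,0,0]],
  [0.25,[0,0,0],[0,0,0]],
  [0.25,[0,0,0],[0,0,0]],
  [0.25,[0,0,0],[0,0,0]],
])

```text
clock: 47.72
tool_pos: [0.5829, 0.2714, 0.0555]
orientation: [-180.0, -0.0, -46.4]
force: [-0.8, -0.4, 0.5]
opening: 0.0641
gripper_force: 0.0
```

step_arm([
  [0.25,[0,0,0],[0,0,0]],
  [0.25,[0,0,5],[0,0,0]],
  [0.25,[0,0,20],[0,0,0]],
  [0.25,[0,0,50],[0,0,0]],
  [0.25,[0,0,85],[0,0,0]],
])

```text
clock: 48.13
tool_pos: [0.5816, 0.2704, 0.1397]
orientation: [179.8, 0.0, -46.4]
force: [-0.0, 0.3, -0.1]
opening: 0.0657
gripper_force: 0.0
```

step_arm([
  [0,[-10,15,38],[0,0,-0.1]],
  [0,[-20,40,75],[0,0,-0.2]],
  [0,[-30,70,110],[0,0,-0.32]],
  [0,[-40,100,150],[0,0,-0.44]],
  [0,[-43,115,170],[0,0,-0.57]],
])

```text
clock: 48.55
tool_pos: [0.5392, 0.3853, 0.3109]
orientation: [-180.0, 0.0, -79.1]
force: [1.1, 0.8, -0.3]
opening: 0.0867
gripper_force: 0.0
```

step_arm([
  [0,[0,0,0],[0,0,0]],
  [0,[0,0,0],[0,0,0]],
  [0,[0,0,0],[0,0,0]],
  [0,[0,0,0],[0,0,0]],
  [0,[0,0,0],[0,0,0]],
])

```text
clock: 48.97
tool_pos: [0.54, 0.3838, 0.3071]
orientation: [179.9, -0.1, -78.8]
force: [-0.4, -0.4, -0.1]
opening: 0.0879
gripper_force: 0.0
```

Run:
```python
from h import *
jars(z=.089)
W=ctrl.camera_model("wrist");w=ctrl.snapshot("wrist")[...,::-1]
print("lid on mat centre proj",proj(W,[.544,.019,.02]),"slots",[proj(W,[x,y,.089]).round(0) for x in(.501,.583) for y in(.271,.353)])
t=ctrl.snapshot("top")[...,::-1]
cv2.imwrite("pics/w12.png",np.hstack([cv2.resize(w,(400,300)),cv2.resize(t,(400,300))]))
```

```text
48.97 [0.54   0.3838 0.3071] [ 1.7991e+02 -7.0000e-02 -7.8810e+01] [-0.4 -0.4 -0.1] 0.0879 [ 52.2  17.4   6.5  -0.  -79.2 -41. ]
cap [0.5437 0.298  0.089 ] dia 0.206 fill 0.06 [267.  92.]
cap [0.5509 0.2896 0.089 ] dia 0.163 fill 0.59 [262.  84.]
cap [0.5813 0.3361 0.089 ] dia 0.031 fill 0.41 [230. 118.]
cap [0.5018 0.3528 0.089 ] dia 0.047 fill 0.65 [291. 145.]
cap [0.5699 0.3622 0.089 ] dia 0.029 fill 0.66 [235. 142.]
lid on mat centre proj [ 313.11726218 -152.98773451] slots [array([307.,  76.]), array([292., 145.]), array([238.,  61.]), array([226., 132.])]
```

View pics/w12.png

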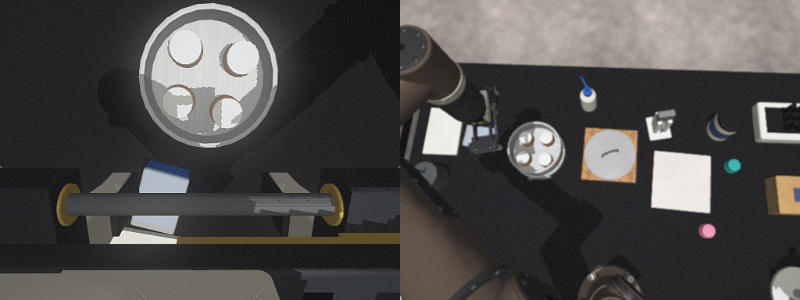

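All four jars stand upright in the pot (left picture at (186,48), (240,58), (178,103) and (226,110)). The lid is flat on the mat and the lifter is on its stand. I fit the rim again, then fetch the lifter.

Run:
```python
from h import *
W=ctrl.camera_model("wrist");im=ctrl.snapshot("wrist");g=cv2.GaussianBlur(cv2.cvtColor(im,cv2.COLOR_RGB2GRAY),(3,3),0)
P=[]
for r in range(25,150,3):
    i=np.flatnonzero(g[r,165:370]>100)
    P+= [onz(W,(165+i[0],r),.1)[:2],onz(W,(165+i[-1],r),.1)[:2]]
P=np.array(P)
for _ in range(4):
    A=np.c_[2*P,np.ones(len(P))];s=np.linalg.lstsq(A,(P**2).sum(1),rcond=None)[0];R=np.sqrt(s[2]+s[0]**2+s[1]**2)
    e=abs(np.linalg.norm(P-s[:2],axis=1)-R);P=P[e<max(np.median(e)*2.5,.001)]
print(s[:2].round(4),"R",R.round(4),len(P),e.max().round(4))
```

```text
[0.5421 0.3098] R 0.1016 81 0.0008
```

step_arm([
  [0,[7,-30,0],[0,0,0]],
  [0,[15,-68,0],[0,0,0]],
  [0,[23,-107,0],[0,0,0]],
  [0,[32,-146,0],[0,0,0]],
  [0,[41,-185,0],[0,0,0]],
])

```text
clock: 49.58
tool_pos: [0.5811, 0.1978, 0.3082]
orientation: [-180.0, -0.0, -78.8]
force: [1.6, -0.3, 0.4]
opening: 0.0882
gripper_force: 0.0
```

step_arm([
  [0,[9,-39,0],[0,0,0]],
  [0,[18,-78,0],[0,0,0]],
  [0,[27,-117,0],[0,0,0]],
  [0,[35,-156,0],[0,0,0]],
  [0,[44,-195,0],[0,0,0]],
])

```text
clock: 50.0
tool_pos: [0.625, 0.0025, 0.3083]
orientation: [-180.0, -0.0, -78.8]
force: [1.2, 0.4, -0.5]
opening: 0.0876
gripper_force: 0.0
```

step_arm([
  [0,[8,-38,0],[0,0,0]],
  [0,[17,-76,0],[0,0,0]],
  [0,[26,-114,0],[0,0,0]],
  [0,[34,-150,0],[0,0,0]],
  [0,[41,-185,0],[0,0,0]],
])

```text
clock: 50.42
tool_pos: [0.6662, -0.1827, 0.308]
orientation: [180.0, -0.0, -78.8]
force: [1.3, 0.2, -0.2]
opening: 0.0877
gripper_force: 0.0
```

step_arm([
  [0,[0,0,0],[0,0,0]],
  [0,[0,0,0],[0,0,0]],
  [0,[0,0,0],[0,0,0]],
  [0,[0,0,0],[0,0,0]],
  [0,[0,0,0],[0,0,0]],
])

```text
clock: 50.83
tool_pos: [0.6661, -0.1792, 0.3086]
orientation: [-180.0, 0.0, -78.7]
force: [-0.4, 0.2, 0.0]
opening: 0.088
gripper_force: 0.0
```

step_arm([
  [0,[0,-2.4,-20],[0,0,-0.007]],
  [0,[0,-2.4,-50],[0,0,-0.007]],
  [0,[0,-2.4,-80],[0,0,-0.007]],
  [0,[0,-2.4,-105],[0,0,-0.007]],
  [0,[0,-2.4,-125],[0,0,-0.007]],
])

```text
clock: 51.25
tool_pos: [0.6654, -0.1812, 0.1813]
orientation: [179.9, 0.0, -79.1]
force: [0.7, 0.1, -0.3]
opening: 0.0873
gripper_force: 0.0
```

step_arm([
  [0,[0,0,-15],[0,0,0]],
  [0,[0,0,-27],[0,0,0]],
  [0,[0,0,-36],[0,0,0]],
  [0,[0,0,-41.5],[0,0,0]],
  [0,[0,0,-41.5],[0,0,0]],
])

```text
clock: 51.67
tool_pos: [0.6659, -0.1822, 0.141]
orientation: [179.9, 0.0, -79.2]
force: [-0.6, -0.6, 0.4]
opening: 0.0877
gripper_force: 0.0
```

step_arm([
  [0.3,[0,0,0],[0,0,0]],
  [0.6,[0,0,0],[0,0,0]],
  [0.8,[0,0,0],[0,0,0]],
  [1,[0,0,0],[0,0,0]],
  [1,[0,0,0],[0,0,0]],
])

```text
clock: 52.08
tool_pos: [0.6664, -0.1828, 0.1423]
orientation: [-179.9, -0.0, -79.2]
force: [0.0, -1.0, -0.1]
opening: 0.0597
gripper_force: 0.0
```

step_arm([
  [1,[0,0,0],[0,0,0]],
  [1,[0,0,0],[0,0,0]],
  [1,[0,0,0],[0,0,0]],
  [1,[0,0,0],[0,0,0]],
  [1,[0,0,0],[0,0,0]],
])

```text
clock: 52.5
tool_pos: [0.6661, -0.1827, 0.1417]
orientation: [180.0, 0.0, -79.2]
force: [-0.1, 1.0, -0.5]
opening: 0.0266
gripper_force: 0.0
```

step_arm([
  [1,[0,0,0],[0,0,0]],
  [1,[0,0,0],[0,0,0]],
  [1,[0,0,0],[0,0,0]],
  [1,[0,0,0],[0,0,0]],
  [1,[0,0,0],[0,0,0]],
])

```text
clock: 52.92
tool_pos: [0.6661, -0.1827, 0.1417]
orientation: [180.0, 0.0, -79.2]
force: [0.7, -0.5, 0.8]
opening: 0.0258
gripper_force: 30.0
```

step_arm([
  [1,[0,0,6],[0,0,0]],
  [1,[0,0,20],[0,0,0]],
  [1,[0,0,45],[0,0,0]],
  [1,[0,0,75],[0,0,0]],
  [1,[0,0,105],[0,0,0]],
])

```text
clock: 53.33
tool_pos: [0.6655, -0.1826, 0.2475]
orientation: [179.9, 0.0, -79.2]
force: [0.4, -0.1, -1.6]
opening: 0.0259
gripper_force: 30.0
```

step_arm([
  [1,[0,0,25],[0,0,0]],
  [1,[-5,5,50],[0,0,0]],
  [1,[-22,22,68],[0,0,0.03]],
  [1,[-47,47,68],[0,0,0.06]],
  [1,[-72,72,68],[0,0,0.1]],
])

```text
clock: 53.75
tool_pos: [0.5938, -0.1104, 0.3157]
orientation: [-179.9, -0.0, -73.5]
force: [0.1, 1.6, -2.2]
opening: 0.0261
gripper_force: 30.0
```

step_arm([
  [1,[-27,26,0],[0,0,0.03]],
  [1,[-54,52,0],[0,0,0.06]],
  [1,[-80,78,0],[0,0,0.1]],
  [1,[-107,105,0],[0,0,0.1]],
  [1,[-130,128,0],[0,0,0.1]],
])

```text
clock: 54.17
tool_pos: [0.4621, 0.0182, 0.315]
orientation: [-180.0, 0.0, -67.7]
force: [0.4, 1.5, -1.3]
opening: 0.0259
gripper_force: 30.0
```

step_arm([
  [1,[-12,12,0],[0,0,0]],
  [1,[-14,13,0],[0,0,0]],
  [1,[-14,13,0],[0,0,0]],
  [1,[-14,13,0],[0,0,0]],
  [1,[-14,13,0],[0,0,0]],
])

```text
clock: 54.58
tool_pos: [0.4506, 0.0299, 0.3147]
orientation: [180.0, -0.0, -67.8]
force: [-0.5, -0.3, -1.1]
opening: 0.0256
gripper_force: 30.0
```

```bash
cat > lid.py <<'E'
import sys
from h import *
Z=float(sys.argv[1])  # plate top z
st();W=ctrl.camera_model("wrist");im=ctrl.snapshot("wrist");g=cv2.GaussianBlur(cv2.cvtColor(im,cv2.COLOR_RGB2GRAY),(3,3),0)
cv2.imwrite("pics/lid.png",im[...,::-1])
c=proj(W,[float(sys.argv[2]),float(sys.argv[3]),Z+.02]);print("expected",c.round(0))
x,y=c.astype(int);roi=g[y-55:y+55,x-35:x+40].astype(int)
print("dark pixels<75:",(roi<75).sum(),"min",roi.min(),"med",np.median(roi))
th=75
for cc,s,l in blobs(roi<th,40):
    ys,xs=np.nonzero(l);top=ys.argmin();bot=ys.argmax()
    print("blob",s, "rows ends:",(xs[ys<=ys.min()+1].max()+x-35,ys.min()+y-55),(xs[ys>=ys.max()-1].max()+x-35,ys.max()+y-55),"leftmost",(xs.min()+x-35,ys[xs.argmin()]+y-55))
    r=cv2.minAreaRect(np.c_[xs,ys].astype(np.float32));print(r)
    X=np.array([onz(W,(a+x-35,b+y-55),Z+.035) for a,b in zip(xs,ys)]);d=X[:,:2]-X[:,:2].mean(0);u=np.linalg.svd(d,full_matrices=False)[2][0]
    print("centroid@+35",X.mean(0).round(4),"dir",np.degrees(np.arctan2(u[1],u[0])).round(1),"len",np.ptp(d@u).round(4))
E
python3 lid.py .019 .5435 .0193
```

```text
54.58 [0.4506 0.0299 0.3147] [ 1.7999e+02 -1.0000e-02 -6.7770e+01] [-0.5 -0.3 -1.1] 0.0256 [ 28.9  -4.  -17.3   0.  -76.8  -6.7]
expected [197. 124.]
dark pixels<75: 5 min 69 med 147.0
```

```bash
sed -i 's/^th=75/th=110/' lid.py; python3 lid.py .019 .5435 .0193
python3 - <<'E'
from h import *
W=ctrl.camera_model("wrist");im=cv2.imread("pics/lid.png");hs=cv2.cvtColor(cv2.GaussianBlur(im,(3,3),0),cv2.COLOR_BGR2HSV).astype(int)
m=(hs[...,1]<30)&(hs[...,2]>110);m[230:]=0;m[:,:60]=0;m[:,330:]=0
b=max(blobs(m,800),key=lambda b:b[1][4]);print(b[1])
c=max(cv2.findContours(b[2].astype(np.uint8),0,1)[0],key=cv2.contourArea)[:,0];P=np.array([onz(W,q,.0165)[:2] for q in c])
for _ in range(8):
    A=np.c_[2*P,np.ones(len(P))];s=np.linalg.lstsq(A,(P**2).sum(1),rcond=None)[0];R=np.sqrt(s[2]+s[0]**2+s[1]**2)
    e=abs(np.linalg.norm(P-s[:2],axis=1)-R);P=P[e<max(np.median(e)*2.5,.001)]
print(s[:2].round(4),"R",R.round(4),len(P),e.max().round(4))
E
```

```text
54.63 [0.4506 0.0298 0.3145] [ 1.7996e+02 -1.0000e-02 -6.7790e+01] [ 0.2  0.5 -1.6] 0.0257 [ 28.9  -4.  -17.3   0.  -76.8  -6.7]
expected [197. 124.]
dark pixels<75: 6 min 71 med 147.0
blob [ 30  28  12  53 287] rows ends: (np.int64(200), np.int64(96)) (np.int64(202), np.int64(148)) leftmost (np.int64(191), np.int64(117))
((34.90034484863281, 54.108314514160156), (52.079811096191406, 10.282743453979492), 87.61405944824219)
centroid@+35 [0.5439 0.0172 0.054 ] dir 111.3 len 0.0683
[  128    45   143   147 16172]
[0.544  0.0181] R 0.1036 390 0.001
```

step_arm([
  [1,[10,-13,-15],[0,0,0]],
  [1,[20,-27,-40],[0,0,0]],
  [1,[28,-38.5,-70],[0,0,0]],
  [1,[28,-38.5,-105],[0,0,0]],
  [1,[28,-38.5,-135],[0,0,0]],
])

```text
clock: 55.1
tool_pos: [0.4782, -0.0096, 0.1774]
orientation: [179.9, 0.0, -67.9]
force: [-0.2, 1.0, -2.0]
opening: 0.026
gripper_force: 30.0
```

step_arm([
  [1,[0,0,-15],[0,0,0]],
  [1,[0,0,-27],[0,0,0]],
  [1,[0,0,-35],[0,0,0]],
  [1,[0,0,-38],[0,0,0]],
  [1,[0,0,-38],[0,0,0]],
])

```text
clock: 55.52
tool_pos: [0.4782, -0.0086, 0.1412]
orientation: [179.9, -0.0, -67.8]
force: [-0.3, 0.2, -1.7]
opening: 0.0257
gripper_force: 30.0
```

step_arm([
  [1,[0,0,0],[0,0,0]],
  [1,[0,0,0],[0,0,0]],
  [1,[0,0,0],[0,0,0]],
  [1,[0,0,0],[0,0,0]],
  [1,[0,0,0],[0,0,0]],
])

```text
clock: 55.93
tool_pos: [0.4784, -0.0081, 0.1422]
orientation: [-179.9, -0.0, -67.7]
force: [-0.7, 0.5, -1.6]
opening: 0.0255
gripper_force: 30.0
```

step_arm([
  [1,[6,2.5,-1],[0,0,0]],
  [1,[14,6,-1],[0,0,0]],
  [1,[24,10,-1],[0,0,0]],
  [1,[34,14,-1],[0,0,0]],
  [1,[42,17,-1],[0,0,0]],
])

```text
clock: 56.35
tool_pos: [0.5219, 0.0095, 0.1406]
orientation: [-180.0, -0.0, -67.7]
force: [0.3, 0.3, -1.6]
opening: 0.0258
gripper_force: 30.0
```

step_arm([
  [1,[7,3,0],[0,0,0]],
  [1,[14,6,0],[0,0,0]],
  [1,[20,8,0],[0,0,0]],
  [1,[23.5,9.5,0],[0,0,0]],
  [1,[23.5,9.5,0],[0,0,0]],
])

```text
clock: 56.77
tool_pos: [0.5443, 0.0186, 0.1405]
orientation: [180.0, -0.0, -67.7]
force: [0.5, -0.3, -0.6]
opening: 0.0257
gripper_force: 30.0
```

step_arm([
  [1,[0,0,4],[0,0,0]],
  [1,[0,0,8],[0,0,0]],
  [1,[0,0,12],[0,0,0]],
  [1,[0,0,15],[0,0,0]],
  [1,[0,0,16],[0,0,0]],
])

```text
clock: 57.18
tool_pos: [0.5439, 0.0183, 0.1578]
orientation: [-179.9, -0.0, -67.7]
force: [0.9, -0.4, -1.4]
opening: 0.026
gripper_force: 30.0
```

step_arm([
  [1,[0,0,1],[0,0,0]],
  [1,[0,0,2],[0,0,0]],
  [1,[0,0,4],[0,0,0]],
  [1,[0,0,7],[0,0,0]],
  [1,[0,0,10],[0,0,0]],
])

```text
clock: 57.6
tool_pos: [0.5433, 0.0182, 0.1666]
orientation: [179.9, 0.0, -67.7]
force: [-0.7, 0.3, -3.9]
opening: 0.0258
gripper_force: 30.0
```

step_arm([
  [1,[0,0,4],[0,0,0]],
  [1,[0,0,11],[0,0,0]],
  [1,[0,0,20],[0,0,0]],
  [1,[0,0,31],[0,0,0]],
  [1,[0,0,43],[0,0,0]],
])

```text
clock: 58.02
tool_pos: [0.5436, 0.0183, 0.2109]
orientation: [-180.0, -0.0, -67.7]
force: [0.7, -0.5, -4.0]
opening: 0.0259
gripper_force: 30.0
```

step_arm([
  [1,[0,0,13],[0,0,0]],
  [1,[0,0,27],[0,0,0]],
  [1,[0,0,41],[0,0,0]],
  [1,[0,0,54],[0,0,0]],
  [1,[0,0,64],[0,0,0]],
])

```text
clock: 58.43
tool_pos: [0.544, 0.0183, 0.2761]
orientation: [-179.9, -0.0, -67.7]
force: [0.4, 0.0, -4.0]
opening: 0.0258
gripper_force: 30.0
```

step_arm([
  [1,[0,2,5],[0,0,0]],
  [1,[0,6,6],[0,0,0]],
  [1,[0,12,6],[0,0,0]],
  [1,[0,20,6],[0,0,0]],
  [1,[0,30,6],[0,0,0]],
])

```text
clock: 58.85
tool_pos: [0.5432, 0.0489, 0.2788]
orientation: [179.9, 0.0, -67.8]
force: [0.3, 0.3, -5.2]
opening: 0.0257
gripper_force: 30.0
```

step_arm([
  [1,[0,12,0],[0,0,0]],
  [1,[0,26,0],[0,0,0]],
  [1,[0,42,0],[0,0,0]],
  [1,[0,60,0],[0,0,0]],
  [1,[0,78,0],[0,0,0]],
])

```text
clock: 59.27
tool_pos: [0.5434, 0.1282, 0.2794]
orientation: [180.0, 0.0, -67.7]
force: [-0.4, -1.0, -4.8]
opening: 0.0256
gripper_force: 30.0
```

step_arm([
  [1,[0,18,0],[0,0,0]],
  [1,[0,36,0],[0,0,0]],
  [1,[0,54,0],[0,0,0]],
  [1,[-1,72,0],[0,0,0]],
  [1,[-1,90,0],[0,0,0]],
])

```text
clock: 59.68
tool_pos: [0.542, 0.2185, 0.2793]
orientation: [180.0, -0.0, -67.7]
force: [0.4, 0.1, -4.2]
opening: 0.0261
gripper_force: 30.0
```

step_arm([
  [1,[0,16,0],[0,0,0]],
  [1,[0,30,0],[0,0,0]],
  [1,[0,42,0],[0,0,0]],
  [1,[0,52,0],[0,0,0]],
  [1,[0,60,0],[0,0,0]],
])

```text
clock: 60.1
tool_pos: [0.5426, 0.2774, 0.2795]
orientation: [180.0, -0.0, -67.7]
force: [-0.8, -0.4, -4.6]
opening: 0.0256
gripper_force: 30.0
```

step_arm([
  [1,[0,8,0],[0,0,0]],
  [1,[0,16,0],[0,0,0]],
  [1,[0,23,0],[0,0,0]],
  [1,[0,29,0],[0,0,0]],
  [1,[0,33,0],[0,0,0]],
])

```text
clock: 60.52
tool_pos: [0.5427, 0.3099, 0.2797]
orientation: [-180.0, 0.0, -67.7]
force: [0.1, 0.1, -3.9]
opening: 0.0256
gripper_force: 30.0
```

step_arm([
  [1,[0,2,0],[0,0,0]],
  [1,[0,2,0],[0,0,0]],
  [1,[0,2,0],[0,0,0]],
  [1,[0,2,0],[0,0,0]],
  [1,[0,2,0],[0,0,0]],
])

```text
clock: 60.93
tool_pos: [0.5427, 0.3109, 0.2798]
orientation: [-180.0, -0.0, -67.8]
force: [-0.0, -0.7, -3.9]
opening: 0.0259
gripper_force: 30.0
```

step_arm([
  [1,[0,0,-3],[0,0,0]],
  [1,[0,0,-8],[0,0,0]],
  [1,[0,0,-14],[0,0,0]],
  [1,[0,0,-19],[0,0,0]],
  [1,[0,0,-22],[0,0,0]],
])

```text
clock: 61.35
tool_pos: [0.5422, 0.311, 0.2563]
orientation: [179.9, -0.0, -67.7]
force: [-0.6, 0.2, -4.7]
opening: 0.0256
gripper_force: 30.0
```

step_arm([
  [1,[0,0,-2],[0,0,0]],
  [1,[0,0,-4],[0,0,0]],
  [1,[0,0,-6],[0,0,0]],
  [1,[0,0,-8],[0,0,0]],
  [1,[0,0,-9],[0,0,0]],
])

```text
clock: 61.77
tool_pos: [0.5426, 0.3113, 0.2485]
orientation: [180.0, 0.0, -67.7]
force: [-0.5, -0.5, -4.5]
opening: 0.0257
gripper_force: 30.0
```

step_arm([
  [1,[0,0,-1],[0,0,0]],
  [1,[0,0,-2],[0,0,0]],
  [1,[0,0,-3],[0,0,0]],
  [1,[0,0,-4],[0,0,0]],
  [1,[0,0,-5],[0,0,0]],
])

```text
clock: 62.18
tool_pos: [0.5429, 0.3114, 0.244]
orientation: [-180.0, 0.0, -67.7]
force: [0.1, 0.5, -1.2]
opening: 0.0257
gripper_force: 30.0
```

step_arm([
  [1,[0,0,-3],[0,0,0]],
  [1,[0,0,-7],[0,0,0]],
  [1,[0,0,-12],[0,0,0]],
  [1,[0,0,-16],[0,0,0]],
  [1,[0,0,-17.5],[0,0,0]],
])

```text
clock: 62.6
tool_pos: [0.5423, 0.3111, 0.2252]
orientation: [179.9, -0.0, -67.7]
force: [0.7, 0.4, -1.1]
opening: 0.026
gripper_force: 30.0
```

step_arm([
  [1,[-4,-1.5,0],[0,0,0]],
  [1,[-12,-5,0],[0,0,0]],
  [1,[-22,-9,0],[0,0,0]],
  [1,[-33,-13.5,0],[0,0,0]],
  [1,[-44,-18,0],[0,0,0]],
])

```text
clock: 63.02
tool_pos: [0.4974, 0.2927, 0.2265]
orientation: [-180.0, 0.0, -67.7]
force: [0.7, -0.1, -0.4]
opening: 0.0257
gripper_force: 30.0
```

step_arm([
  [1,[-9,-4,0],[0,0,0]],
  [1,[-18,-7,0],[0,0,0]],
  [1,[-25,-10,5],[0,0,0]],
  [1,[-40,-5,25],[0,0,0]],
  [1,[-65,5,60],[0,0,0]],
])

```text
clock: 63.43
tool_pos: [0.4337, 0.2959, 0.2821]
orientation: [179.7, -0.2, -67.8]
force: [0.7, 1.3, -1.4]
opening: 0.026
gripper_force: 30.0
```

step_arm([
  [1,[0,15,20],[0,0,0]],
  [1,[0,19,27],[0,0,0]],
  [1,[0,19,27],[0,0,0]],
  [1,[0,19,27],[0,0,0]],
  [1,[0,19,27],[0,0,0]],
])

```text
clock: 63.85
tool_pos: [0.4346, 0.3158, 0.3097]
orientation: [179.9, -0.1, -67.8]
force: [1.0, 0.5, -2.4]
opening: 0.0261
gripper_force: 30.0
```

```bash
python3 lid.py .105 .542 .311;  python3 - <<'E'
from h import *
W=ctrl.camera_model("wrist");im=cv2.imread("pics/lid.png");hs=cv2.cvtColor(cv2.GaussianBlur(im,(3,3),0),cv2.COLOR_BGR2HSV).astype(int)
m=hs[...,2]>105;m[205:]=0;m[:,:60]=0;m[:,300:]=0
b=max(blobs(m,800),key=lambda b:b[1][4]);print(b[1])
c0=max(cv2.findContours(b[2].astype(np.uint8),0,1)[0],key=cv2.contourArea)[:,0]
for z in (.099,.1035,.109):
    P=np.array([onz(W,q,z)[:2] for q in c0])
    for _ in range(8):
        A=np.c_[2*P,np.ones(len(P))];s=np.linalg.lstsq(A,(P**2).sum(1),rcond=None)[0];R=np.sqrt(s[2]+s[0]**2+s[1]**2)
        e=abs(np.linalg.norm(P-s[:2],axis=1)-R);P=P[e<max(np.median(e)*2.5,.001)]
    print(z,s[:2].round(4),"R",R.round(4),len(P),e.max().round(4))
E
```

```text
63.85 [0.4346 0.3158 0.3097] [ 1.7986e+02 -6.0000e-02 -6.7760e+01] [ 1.   0.5 -2.4] 0.0261 [ 56.9   5.   -8.7  -0.  -76.4 -34.7]
expected [167. 129.]
dark pixels<75: 0 min 77 med 154.0
blob [ 25  22  20  66 478] rows ends: (np.int64(171), np.int64(95)) (np.int64(174), np.int64(160)) leftmost (np.int64(157), np.int64(123))
((33.062068939208984, 54.744834899902344), (65.107666015625, 17.107370376586914), 85.2363510131836)
centroid@+35 [0.5423 0.3096 0.14  ] dir 111.7 len 0.0674
[   81    29   190   176 25470]
0.099 [0.5432 0.3119] R 0.1063 335 0.001
0.1035 [0.5422 0.3111] R 0.105 336 0.001
0.109 [0.541  0.3102] R 0.1034 338 0.001
```

The lid's circle fit gives R = 105 mm at seat height, residual ≤ 1 mm, centred on the pot, so it is seated and level. Now I return the lifter.

step_arm([
  [1,[10,-20,5],[0,0,-0.03]],
  [1,[24,-52,10],[0,0,-0.07]],
  [1,[40,-87,10],[0,0,-0.11]],
  [1,[56,-122,10],[0,0,-0.15]],
  [1,[72,-157,10],[0,0,-0.197]],
])

```text
clock: 64.32
tool_pos: [0.5071, 0.1575, 0.3201]
orientation: [179.9, -0.0, -79.1]
force: [0.9, 1.1, -1.3]
opening: 0.0256
gripper_force: 30.0
```

step_arm([
  [1,[16,-35,0],[0,0,0]],
  [1,[32,-70,0],[0,0,0]],
  [1,[48,-105,0],[0,0,0]],
  [1,[64,-140,0],[0,0,0]],
  [1,[80,-175,0],[0,0,0]],
])

```text
clock: 64.73
tool_pos: [0.587, -0.0179, 0.3199]
orientation: [179.9, -0.0, -79.1]
force: [0.7, 0.6, -1.1]
opening: 0.0259
gripper_force: 30.0
```

step_arm([
  [1,[16,-35,0],[0,0,0]],
  [1,[32,-70,0],[0,0,0]],
  [1,[48,-105,0],[0,0,0]],
  [1,[64,-138,0],[0,0,0]],
  [1,[79.5,-166,0],[0,0,0]],
])

```text
clock: 65.15
tool_pos: [0.6663, -0.1845, 0.3193]
orientation: [179.8, 0.0, -79.1]
force: [-0.3, 0.8, -1.7]
opening: 0.0259
gripper_force: 30.0
```

step_arm([
  [1,[0,0,0],[0,0,0]],
  [1,[0,0,0],[0,0,0]],
  [1,[0,0,0],[0,0,0]],
  [1,[0,0,0],[0,0,0]],
  [1,[0,0,0],[0,0,0]],
])

```text
clock: 65.57
tool_pos: [0.6662, -0.1805, 0.3214]
orientation: [-180.0, 0.0, -79.0]
force: [-0.5, -0.5, -0.6]
opening: 0.0259
gripper_force: 30.0
```

step_arm([
  [1,[0,0,0],[0,0,0]],
  [1,[0,0,0],[0,0,0]],
  [1,[0,0,0],[0,0,0]],
  [1,[0,0,0],[0,0,0]],
  [1,[0,0,0],[0,0,0]],
])

```text
clock: 65.98
tool_pos: [0.6665, -0.181, 0.3214]
orientation: [-180.0, -0.0, -79.0]
force: [-0.1, -0.4, -1.7]
opening: 0.0257
gripper_force: 30.0
```

Lower from 0.3212 to 0.142.

step_arm([
  [1,[0,-1,-15],[0,0,0]],
  [1,[0,-1,-40],[0,0,0]],
  [1,[0,-1,-65],[0,0,0]],
  [1,[0,-1,-90],[0,0,0]],
  [1,[0,-1,-110],[0,0,0]],
])

```text
clock: 66.4
tool_pos: [0.6659, -0.1821, 0.2093]
orientation: [179.9, 0.0, -79.0]
force: [-0.4, 0.2, -2.4]
opening: 0.0256
gripper_force: 30.0
```

step_arm([
  [1,[0,0,-15],[0,0,0]],
  [1,[0,0,-30],[0,0,0]],
  [1,[0,0,-43],[0,0,0]],
  [1,[0,0,-54],[0,0,0]],
  [1,[0,0,-60],[0,0,0]],
])

```text
clock: 66.82
tool_pos: [0.6659, -0.1822, 0.1496]
orientation: [179.9, 0.0, -79.0]
force: [0.6, 0.3, -2.0]
opening: 0.0259
gripper_force: 30.0
```

step_arm([
  [1,[0,0,-2],[0,0,0]],
  [1,[0,0,-4],[0,0,0]],
  [1,[0,0,-6],[0,0,0]],
  [1,[0,0,-8],[0,0,0]],
  [1,[0,0,-8],[0,0,0]],
])

```text
clock: 67.23
tool_pos: [0.6666, -0.1823, 0.1434]
orientation: [-180.0, -0.0, -79.0]
force: [0.1, -0.1, -2.5]
opening: 0.0257
gripper_force: 30.0
```

step_arm([
  [1,[0,0,-0.5],[0,0,0]],
  [1,[0,0,-1],[0,0,0]],
  [1,[0,0,-1],[0,0,0]],
  [1,[0,0,-1],[0,0,0]],
  [1,[0,0,-1],[0,0,0]],
])

```text
clock: 67.65
tool_pos: [0.6666, -0.1823, 0.1423]
orientation: [-180.0, -0.0, -79.0]
force: [0.6, -0.1, -2.2]
opening: 0.0262
gripper_force: 30.0
```

step_arm([
  [1,[0,0,-0.5],[0,0,0]],
  [1,[0,0,-1],[0,0,0]],
  [0.8,[0,0,-1],[0,0,0]],
  [0.5,[0,0,-1],[0,0,0]],
  [0.2,[0,0,-1],[0,0,0]],
])

```text
clock: 68.07
tool_pos: [0.6667, -0.1823, 0.1414]
orientation: [-180.0, -0.0, -79.0]
force: [-0.0, -0.6, 0.0]
opening: 0.0338
gripper_force: 0.0
```

step_arm([
  [0,[0,0,0],[0,0,0]],
  [0,[0,0,0],[0,0,0]],
  [0,[0,0,0],[0,0,0]],
  [0,[0,0,0],[0,0,0]],
  [0,[0,0,0],[0,0,0]],
])

```text
clock: 68.48
tool_pos: [0.6665, -0.1823, 0.1412]
orientation: [180.0, -0.0, -79.0]
force: [-0.4, -0.3, 0.4]
opening: 0.0672
gripper_force: 0.0
```

step_arm([
  [0,[0,0,0],[0,0,0]],
  [0,[0,0,15],[0,0,0]],
  [0,[0,0,45],[0,0,0]],
  [0,[0,0,80],[0,0,0]],
  [0,[0,0,115],[0,0,0]],
])

```text
clock: 68.9
tool_pos: [0.6661, -0.1823, 0.257]
orientation: [179.9, 0.0, -79.0]
force: [1.2, -0.7, -0.3]
opening: 0.0875
gripper_force: 0.0
```

step_arm([
  [0,[-30,22,25],[0,0,0]],
  [0,[-60,45,50],[0,0,0]],
  [0,[-88,65,75],[0,0,0]],
  [0,[-106,76,78],[0,0,0]],
  [0,[-106,76,78],[0,0,0]],
])

```text
clock: 69.32
tool_pos: [0.5584, -0.1047, 0.3389]
orientation: [-179.6, -0.0, -78.9]
force: [0.3, -0.6, 0.4]
opening: 0.0877
gripper_force: 0.0
```

Run:
```python
from h import *
import pickle
st();W=ctrl.camera_model("wrist");im=ctrl.snapshot("wrist")
W1,i1=pickle.load(open("w1.pkl","rb"));print(abs(W["t"]-W1["t"]).max())
g=cv2.cvtColor(im,cv2.COLOR_RGB2GRAY);g1=cv2.cvtColor(i1,cv2.COLOR_RGB2GRAY)
# handle: compare template location with expected
a=g1[38:118,142:230];r=cv2.matchTemplate(g,a,cv2.TM_CCOEFF_NORMED);_,v,_,loc=cv2.minMaxLoc(r)
print("match",v,loc,"was (142,38); expected shift",(proj(W,[.667,-.183,.178])-proj(W1,[.667,-.183,.178])).round(1))
```

```text
69.32 [ 0.5584 -0.1047  0.3389] [-1.796e+02 -2.000e-02 -7.893e+01] [ 0.3 -0.6  0.4] 0.0877 [  9.1   7.2  -2.6   0.  -79.8   2. ]
0.00951880825998827
match 0.9441330432891846 (144, 37) was (142,38); expected shift [ 2.1 -0.6]
```

The lifter is back exactly where it started, so I hand the job in.

```bash
python3 -c "
from plant import ctrl
print(ctrl.close_job())"
```

```text
the job is handed in; nothing more can be done
None
```

Job handed in at about 69 s: all four jars stand in the pot, the lid is seated level on the rim, the lifter is back on its stand, and the wash bottle, wipes tub and tip box were left alone; the hand-in returned no verdict.

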